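Index the leaning spice carousel one place

ROBOT

A 7-joint arm with a two-finger parallel gripper is mounted at the origin on a cart in front of the work surface, level with it; the furniture and walls round the work are solid. World frame = base frame: x ahead of the robot, y to its left, z up, the work surface at z = 0. Lengths are in m, angles in degrees, forces in N, time in s.
With the tool pointing down it reaches from about 0.425 to 0.875 m from the base axis. Payload 4.7 kg.
Tool frame: the origin (TCP) lies on the centre line of the jaws, within the pads' length; the fingertips stand 8 mm ahead of it and the grasp point (between the pads) lies 11 mm behind it; z points along the fingers, y is the direction in which the jaws open and shut (so a half turn about z gives the same grasp; the last joint's range is limited). The gripper opens to 87 mm and grips with 3 to 60 N. Pads are 19 mm wide; open, the fingers measure 117 mm over their backs; the gripper's body (75 mm by 190 mm) begins 51 mm behind the grasp point.
Start: joints at [65.323, 18.392, -4.016, 83.108, 1.295, 78.541, -3.26], TCP at [0.28, -0.587, 0.192] pointing down, gripper open.
Joint ranges: [-163.93, 163.93], [-17.29, 119.83], [-79.2, 71.16], [3.27, 140.29], [-89.18, 269.18], [5.43, 117.66], [-154.24, 154.24]. Speed limits (degrees/s): [147.25, 147.25, 180, 180, 180, 180, 180].

INTERFACE

Orientations are given as [roll, pitch, yaw] about the fixed x, y, z axes, in that order (R = Rz(yaw) Ry(pitch) Rx(roll)).
In Python, from cell import env gives the robot as it stands. The module is installed in compiled form; this text tells all that it offers.
- The arm moves only by the tool move_arm, never from a script. Its argument "steps" is a list of rows, each a list of 2 entries, a list of its own where there are three numbers: the shift along the tool's x, y, z in m, then the turn about the tool's z in rad. A call has 1 to 20 rows; each row is the pose to reach, as a shift and turn from the pose commanded when the call began, along the tool's axes at that moment; what a row does not reach only later rows make up. A row lasts 1/8 s, in which the tool goes at most 62.5 mm and 10.7 degrees, less where a joint would pass 70% of its speed; a pose out of reach is approached as far as the arm can. A call with a gripper value outside its range is refused whole. "hand" is the closure, from -1 (fully open) to 1 (shut), set as the call begins (left out, the last holds). The fingers move at their own pace and stop on an object; "squeeze" is the grip in N (left out, the last holds). Time passes only in rows, so rows that repeat a pose let the fingers close. It gives the time, the measured TCP pose, the force and the opening at its end, in the units of the state.
- env.get_obs(): the state, without advancing time (a new reading comes with each control period).
- env.read_camera(name): name is "scene" or "top"; returns (picture, depth): 420x560x3 uint8, red, green, blue; 420x560 float32, m along the optical axis (not along the pixel's ray), 0 where there is no reading.
- env.calibration(name): a dict with "intrinsics" (3x3 intrinsics, pixels), "D" ([k1, k2, p1, p2, k3] as OpenCV has them; the pictures are not rectified), "position" and "orientation" of the camera in the world. Camera axes: x right, y up, looking along -z (the intrinsics and any distortion apply to the point x, -y, -z); pixel columns grow to the right and rows downward; lengths in m; the calibration is good to about 2 mm. A picture is of the moment at which its call begins. calibration takes no time and is no camera call.
- env.sign_off(): hands the job in, once; it reports no verdict.
Trained networks look in the newest picture that a camera, given by its name, has taken for a name from the list of things; names that differ only in an ending like _2 or _b are one class to them, and where a whole thing is asked for, a point or a joint stands for the part that bears it (a point fixed in the world has none). Each returns a list of dicts, best first, with "conf" (0 to 1); they miss things now and then, are a little off and sometimes report something else, mostly with a low value. They report only what shows in the picture. A call takes as long as a camera call.
- env.cut_out(camera, query): "region" (420x560 bool, what is visible of it) and "uv" ([column, row] in pixels, amid what is visible of it).
The state is a dict: "time_s": time; "qpos": joint angles; "joint_velocities": joint speeds; "effort": joint torques, N m; "tool_pos": TCP position; "tool_rot": TCP orientation; "force": force on the tool from outside, world axes, zero at the start; "wrist_torque": the same for the moment, N m; "grip_width": finger opening in m.
Only numpy, scipy, OpenCV 4.12 (cv2) and the standard library are available. Lean on these libraries where they do the work, as an engineer would, in place of code of your own. Each camera call takes 0.05 s, during which the arm holds its last target. There are 200 camera calls.

TASK

The leaning spice carousel is parked with the wrong jar at the front. Draw its black spring knob, turn the carousel one place anticlockwise (seen from above, so that the front moves to the robot's right) to bring the pepper shaker round to the red mark, and let the spring pin drop fully home in the next hole. The hole is hidden and only roughly at the mark, so feel for it; let go of the knob and leave the other things where they are.

Things in the scene. Friction and masses are not known exactly. Their poses are not given: they have to be found in the camera images.
- carousel_stand: fixed stand of the spice carousel: wooden foot 16 mm thick, a disc 240 mm across with a 360 mm crossbar, origin under the disc's centre, z up, x away from the carousel's front, y to the left as the robot sees it. In this frame the wheel's axis passes through (0, 0, 105 mm) and leans 30 degrees from vertical towards the front: axis = (-sin 30, 0, cos 30).
- ring_centre (a point): point (0, 0, 105 mm) of the stand, on the wheel's axis, level with the flat top of the index ring hidden under the wheel; its z is the leaning axis, its y the stand's y. Along z from here: top of the wooden wheel (132 mm radius) 14 mm, tops of the jars 97 to 105 mm. The wheel's front is towards this frame's -x.
- handle_mid (a point): middle of the fixed carry handle, a level 12 mm steel bar along the stand's y at x = -110, z = 295 mm, on two legs 166 mm either side. It passes over the knob, so a hand from straight above does not fit: come in along the leaning axis.
- red_mark (a point): top of the red mark, a fixed tab 52 mm wide that stands 8 mm off the wheel's rim at the front (y = 0 of the stand), its top about level with the wheel
- knob_grip (a point): point on the axis of the black spring knob, at its waist (26 mm in diameter, 22 mm high) under a head 33 mm across; z along the leaning axis. 110 mm from the wheel's axis; with the pin home 52 mm along the axis from ring_centre, i.e. 38 mm above the wheel. Knob's underside 14 mm below this point, top 26 mm above; a 24 mm wide steel collar is below it.
- carousel (a joint): turn of the wheel, rad, anticlockwise from above. At 0 the knob is 30 degrees to the robot's left of the front, in a parking slot with 0.05 rad play either way; at 1.047 it is 30 degrees right of it, the shaker at the front. The hidden serving hole lies within 0.11 of 1.047, play 0.014 either way. Stops at -0.2 and 1.45. Takes 2 N at the knob, 5 to 14 N with the pin dragging. Stays where left.
- index_pin (a joint): lift of the pin along the leaning axis, m: 0 home in slot or hole, about 0.009 to 0.010 with its tip on the flat of the ring (flat everywhere but slot and hole), 0.020 fully drawn. A spring presses it home, 4 N at 0, 7 N at 0.018. Let go on the flat, it rides on the ring as the wheel is turned and snaps down over the hole, which then stops the wheel.
- shaker_top (a point): centre of the top of the pepper shaker (clear glass, grey contents and cap, 44 mm in diameter, 90 mm tall), fixed in its cup on the wheel, 60 mm from the wheel's axis, 30 degrees clockwise of the knob seen from above
- mug: loose white mug, 95 mm tall, origin under it; leave it alone
- candle: loose green candle, 52 mm in diameter, 144 mm tall, origin under it; leave it alone
- canister_a: loose red canister, 105 mm in diameter, 176 mm tall, origin under it; leave it alone
- canister_b: loose red canister, 105 mm in diameter, 176 mm tall, origin under it; leave it alone
- spoon_a: loose table spoon 187 mm long, lying on the worktop; leave it alone
- spoon_b: loose table spoon 187 mm long, lying on the worktop; leave it alone

How it is judged (in metres and radians):
On the way, in this order (a step that is already met when the one before it is completed fails the run):
1. the pin is drawn clear of the ring while the carousel still stands at the parking slot (value of joint index_pin above 0.0105 m and value of joint carousel below 0.25 rad), for 0.05 s.
2. the carousel is turned most of the way to the next place (value of joint carousel above 0.7 rad), for 0.05 s.
At the end, for the whole second after the job is handed in: the carousel stands still one place on (0.9 to 1.2 rad, shaker at the red mark) with the index pin home in the serving hole to within 2 mm (value of joint index_pin below 0.002 m and value of joint carousel between 0.9 and 1.2 rad and velocity of joint carousel between -0.05 and 0.05 rad/s); the robot touches nothing.
It fails at once if a bystander is shifted by more than 30 mm (distance of any of mug, candle, canister_a, canister_b, spoon_a, spoon_b from where it was at the start of the episode above 0.03 m).
It also fails if it takes over 45 s, if anything falls off the work surface, if the arm or the gripper's body presses on something with over 40 N, if the wrist force passes 120 N, or if a joint passes its speed limit or range.

## Working session

There is one attempt and no reset: what is moved stays moved. The work goes in short steps, Python scripts to look and compute and a tool call to move; the robot and the scene stay as the last step left them, time stands still between calls to the robot, and variables do not carry over. Pictures are saved under pics/ and viewed, about 8 in all and at most 12, crops included, and the job is handed in when it is done.

Besides the shell and the picture viewer there is one more tool, called as name(argument=value, ...), one argument or row to a line, values as JSON. move_arm: Moves the arm, as the interface text tells. Its arguments: {"type":"object","properties":{"steps":{"type":"array"},"hand":{"type":"number"},"squeeze":{"type":"number"}},"required":["steps"]}

```bash
mkdir -p pics; ls; cat > h.py <<'E'
import numpy as np, cv2
from cell import env
from scipy.spatial.transform import Rotation as R
def cal(n):
    c=env.calibration(n); return c
def world(n,uv,d):
    c=cal(n); K=np.array(c['intrinsics']); D=np.array(c['D'])
    p=cv2.undistortPoints(np.array(uv,float).reshape(-1,1,2),K,D).reshape(-1,2)
    d=np.asarray(d,float).reshape(-1,1)
    pc=np.hstack([p[:,:1]*d,-p[:,1:]*d,-d])
    return pc@rot(c).T+np.array(c['position'])
def rot(c):
    o=np.array(c['orientation'],float)
    return o if o.shape==(3,3) else R.from_euler('xyz',o,degrees=True).as_matrix()
def pix(n,P):
    c=cal(n); P=np.atleast_2d(P); pc=(P-np.array(c['position']))@rot(c)
    pc=pc*[1,-1,-1]
    return cv2.projectPoints(pc,np.zeros(3),np.zeros(3),np.array(c['intrinsics']),np.array(c['D']))[0].reshape(-1,2)
def snap(n,f=None):
    im,d=env.read_camera(n)
    if f: cv2.imwrite('pics/'+f,im[:,:,::-1])
    return im,d
E
python3 - <<'E'
from h import *
for n in('scene','top'):
    c=cal(n);print(n,c)
    im,d=snap(n,n+'0.png')
    for q in('carousel_stand','knob_grip','red_mark','handle_mid','shaker_top','mug','candle','canister_a','spoon_a','carousel'):
        for r in env.cut_out(n,q)[:3]:
            m=r['region']&(d>0); v,u=np.nonzero(m)
            if len(u)==0: print(q,'empty');continue
            P=world(n,np.c_[u,v],d[m])
            print(q,round(r['conf'],2),np.round(r['uv']),m.sum(),np.median(P,0).round(3),P.min(0).round(3),P.max(0).round(3))
print(env.get_obs())
a=cv2.imread('pics/scene0.png');b=cv2.imread('pics/top0.png')
E
```

```text
pics
scene {'intrinsics': array([[465.29628227,   0.        , 284.34754181],
       [  0.        , 465.29628227, 209.43896621],
       [  0.        ,   0.        ,   1.        ]]), 'D': array([0.01511041, 0.        , 0.        , 0.        , 0.        ]), 'position': array([-1.04682003,  0.80662936,  1.25127739]), 'orientation': array([  59.3859829 ,    0.33841958, -118.92285737])}
carousel_stand 0.84 [326. 208.] 2249 [ 0.564 -0.293  0.119] [ 0.019 -0.588 -0.01 ] [0.957 0.01  0.507]
red_mark 0.83 [330. 204.] 1623 [ 0.557 -0.31   0.125] [ 0.454 -0.57  -0.008] [ 0.831 -0.222  0.225]
handle_mid 0.8 [327. 204.] 2211 [ 0.564 -0.294  0.12 ] [ 0.027 -0.588 -0.006] [0.948 0.    0.474]
mug 0.62 [212. 269.] 533 [0.427 0.337 0.062] [ 0.396  0.265 -0.001] [0.499 0.382 0.1  ]
candle 0.58 [326. 206.] 1886 [ 0.559 -0.299  0.119] [ 0.037 -0.553  0.   ] [ 0.942 -0.011  0.413]
candle 0.37 [164. 310.] 45 [0.366 0.56  0.002] [ 0.352  0.42  -0.007] [0.384 0.591 0.009]
canister_a 0.89 [152. 267.] 1181 [0.534 0.56  0.111] [ 0.512  0.476 -0.006] [0.716 0.607 0.181]
canister_a 0.87 [178. 249.] 1025 [0.558 0.4
[... 2162 characters left out ...]
0.227  0.306]
{'time_s': 1.1, 'qpos': array([65.3243048 , 18.39036052, -4.01601185, 83.10800214,  1.29585192,
       78.5408774 , -3.26114903]), 'joint_velocities': array([ 0.10973031, -0.08957766, -0.03287924, -0.0990492 , -0.08419702,
       -0.00166423,  0.03926406]), 'effort': array([-4.02955877e-06, -4.91117728e+01, -4.03226288e-01, -3.12775397e+01,
       -6.36885012e-02,  3.37564386e-02,  6.22021867e-05]), 'tool_pos': array([ 0.27963905, -0.58679623,  0.19170029]), 'tool_rot': array([1.79994060e+02, 3.63578705e-03, 2.54834376e+01]), 'force': array([-0.52256653,  0.47392665,  0.37141   ]), 'wrist_torque': array([-0.06272056,  0.03109391, -0.00036837]), 'grip_width': 0.0869924048014891}
```

```bash
python3 - <<'E'
import cv2,numpy as np
a=cv2.imread('pics/scene0.png')[130:280,230:430];b=cv2.imread('pics/top0.png')[105:255,290:490]
f=lambda x:cv2.resize(x,(800,600),interpolation=cv2.INTER_CUBIC)
cv2.imwrite('pics/c1.png',f(b)); cv2.imwrite('pics/c2.png',f(a))
E
```

```text
(no output)
```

View pics/c1.png

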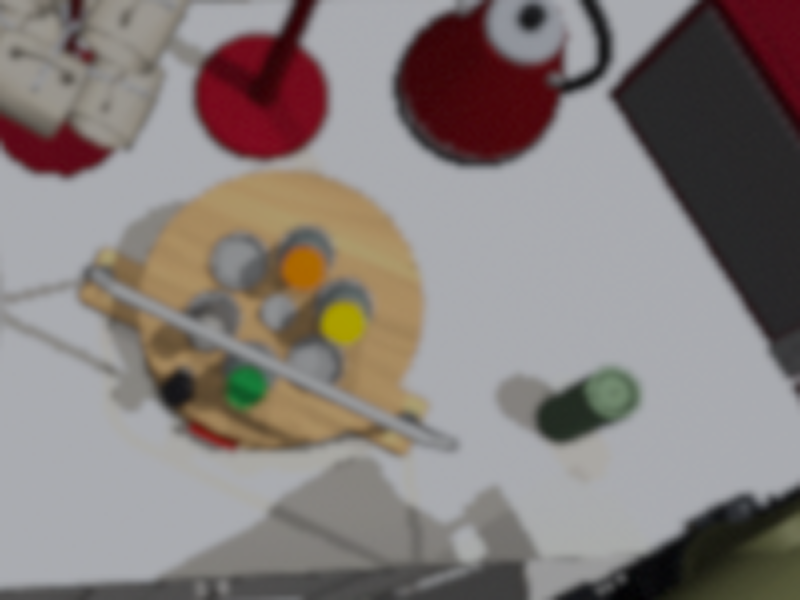

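View pics/c2.png

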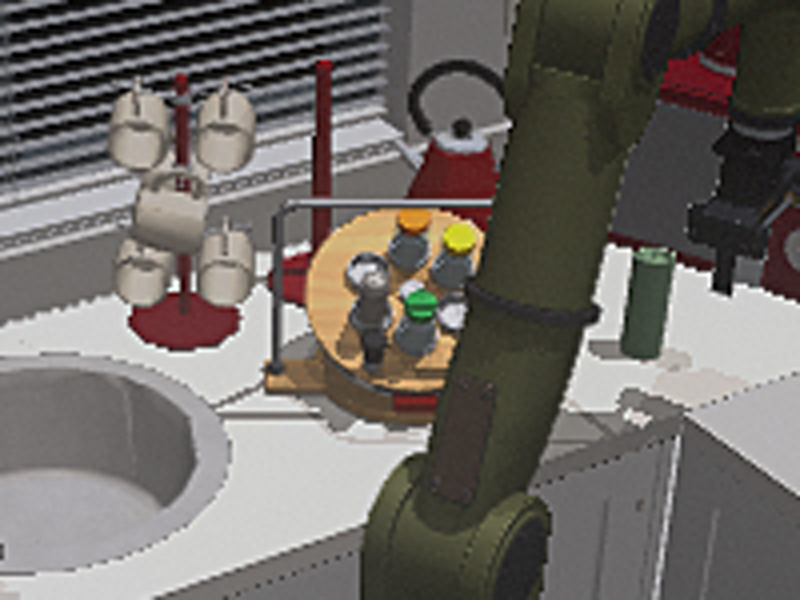

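```bash
cat >> h.py <<'E'
def ray(n,uv,z):
    c=cal(n); o=np.array(c['position']); p=world(n,uv,np.ones(len(uv))); d=p-o
    return o+d*((z-o[2])/d[:,2])[:,None]
def model(x,y,yaw,turn=0.0,lift=0.0):
    S=R.from_euler('z',yaw).as_matrix(); T=np.array([x,y,0])
    L=R.from_euler('y',-np.pi/6).as_matrix()  # leaning frame: z=(-.5,0,.866)
    C=np.array([0,0,.105]); w=lambda p:S@np.array(p)+T
    l=lambda p:w(C+L@np.array(p))
    a=np.pi-np.pi/6+turn  # front=-x (pi); left(+y) 30deg ; anticlockwise -> right(-y)
    return dict(S=S,L=S@L,w=w,l=l,knob=l([.11*np.cos(a),.11*np.sin(a),.052+lift]),shaker=l([.06*np.cos(a-np.pi/6),.06*np.sin(a-np.pi/6),.104]))
E
python3 - <<'E'
from h import *
from scipy.optimize import least_squares
im,d=snap('top')
e=ray('top',[[313.75,173],[402.5,215.75]],.300); print(e,np.linalg.norm(e[0]-e[1]))
dv=e[0]-e[1]; yaw0=np.arctan2(-dv[0],dv[1]); mid=e.mean(0)[:2]
c0=mid+.110*np.array([np.cos(yaw0),np.sin(yaw0)]); print(np.degrees(yaw0),c0)
# wood pixels
reg=max(env.cut_out('top','carousel_stand'),key=lambda r:r['conf'])['region']
hsv=cv2.cvtColor(im,cv2.COLOR_RGB2HSV); v,u=np.nonzero(reg&(d>0)&(hsv[...,0]>8)&(hsv[...,0]<24)&(hsv[...,1]>50)&(hsv[...,1]<190))
P=world('top',np.c_[u,v],d[v,u])
def f(p):
    m=model(*p); q=(P-m['w']([0,0,.105]))@m['L']; return q
x=np.array([*c0,yaw0])
# yaw and along-position from plane
def res(p):
    q=f(p); return np.clip(q[:,2]-.014,-.01,.01)
s=least_squares(res,x,loss='soft_l1',f_scale=.002).x; q=f(s); k=abs(q[:,2]-.014)<.006
print(s,np.degrees(s[2]),k.sum(),len(k),np.std(q[k,2]))
# disc: wheel pixels silhouette
w=q[k]; r=np.hypot(w[:,0],w[:,1]); h=cv2.convexHull(w[:,:2].astype(np.float32)*1000); (c,rad)=cv2.minEnclosingCircle(h); print('circle',c,rad)
for nm,p in(('hand',x),('plane',s)):
    m=model(*p); print(nm,'knob',m['knob'],pix('top',[m['knob'],m['l']([-.14,0,.014]),m['w']([-.11,.166,.3]),m['w']([-.11,-.166,.3]),m['shaker']]).round(1).tolist())
E
```

```text
[[ 0.56383873 -0.16476276  0.3       ]
 [ 0.40632541 -0.44053442  0.3       ]] 0.31758534567336133
-29.73384036927991 [ 0.58059933 -0.35720547]
[ 0.15127856 -1.09860799 -0.518565  ] -29.71158588285611 2291 2959 0.0028664695338412607
circle (1.027286410331726, 858.3615112304688) 131.330322265625
hand knob [ 0.51366302 -0.25563392  0.10240192] [[334.5, 199.7], [343.3, 213.6], [311.8, 172.0], [404.6, 216.7], [341.8, 187.8]]
plane knob [ 0.0843028  -0.99706245  0.10240192] [[552.2, 306.9], [555.0, 318.4], [558.9, 292.9], [662.5, 342.8], [570.7, 299.7]]
```

The pepper knob shows at top-camera pixel ≈(334,202), the red mark at ≈(342,214) and the handle from (314,173) to (402,216). The stand fits at about (0.578, -0.354) with yaw -29.7°. Moves have no tilt axis, so I'll raise the arm over free space first, then see what happens at the reach limit.

move_arm(
  steps=[
    [[0,0,-0.06],0],
    [[0,0,-0.12],0],
    [[0,0,-0.18],0],
    [[0.04,-0.03,-0.23],0],
    [[0.09,-0.07,-0.26],0],
    [[0.14,-0.105,-0.28],0],
    [[0.19,-0.14,-0.3],0],
    [[0.23,-0.175,-0.31],0],
    [[0.27,-0.2,-0.31],0],
    [[0.29,-0.22,-0.31],0],
    [[0.29,-0.22,-0.31],0],
  ],
  hand=-1,
)

```text
time_s: 2.58
tool_pos: [0.4478, -0.2607, 0.5024]
tool_rot: [180.0, -0.1, 25.8]
force: [-0.8, -1.2, 0.0]
grip_width: 0.0872
```

move_arm(
  steps=[
    [[0,0,-0.06],0],
    [[0,0,-0.12],0],
    [[0,0,-0.18],0],
    [[0,0,-0.24],0],
    [[0,0,-0.3],0],
    [[0,0,-0.3],0],
  ],
)

```text
time_s: 3.32
tool_pos: [0.4419, -0.2609, 0.5902]
tool_rot: [176.2, -2.5, 25.6]
force: [-0.3, -0.4, 0.4]
grip_width: 0.087
```

```bash
python3 - <<'E'
from h import *
o=env.get_obs(); print(o['qpos'].round(2),o['tool_pos'],o['tool_rot'])
im,d=snap('scene','s2.png')
E
```

```text
[  1.24   5.59  30.96  53.03  -3.38 117.59 -34.24] [ 0.44194561 -0.26085233  0.59016083] [176.24305906  -2.544529    25.56583102]
```

View pics/s2.png

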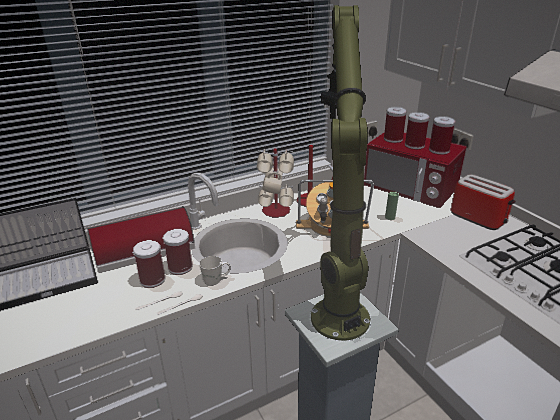

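The workspace limit tilted the tool about 4.5° outward along azimuth -31°, which is the direction I need. Next I check whether that tilt stays in the commanded pose.

move_arm(
  steps=[
    [[0,0,0.05],0],
    [[0,0,0.1],0],
    [[0,0,0.1],0],
  ],
)

```text
time_s: 3.75
tool_pos: [0.4472, -0.2634, 0.4856]
tool_rot: [176.7, -2.2, 25.6]
force: [0.3, 0.9, 0.2]
grip_width: 0.0871
```

Tilt persists, since the commanded pose becomes the reached pose. I can build up the tilt by repeating this in free space.

move_arm(
  steps=[
    [[0,0,-0.06],0],
    [[0,0,-0.12],0],
    [[0,0,-0.25],0],
    [[0,0,-0.4],0],
  ],
)

```text
time_s: 4.25
tool_pos: [0.4335, -0.2566, 0.631]
tool_rot: [172.3, -5.2, 25.8]
force: [0.4, -0.5, 0.2]
grip_width: 0.0873
```

move_arm(
  steps=[
    [[0,0,-0.2],0],
    [[0,0,-0.4],0],
    [[0,0,-0.4],0],
  ],
)

```text
time_s: 4.62
tool_pos: [0.4211, -0.2473, 0.6672]
tool_rot: [168.8, -7.8, 26.4]
force: [0.1, -0.2, 0.2]
grip_width: 0.0868
```

move_arm(
  steps=[
    [[0.05,0.08,-0.2],0],
    [[0.1,0.16,-0.4],0],
    [[0.1,0.16,-0.4],0],
  ],
)

```text
time_s: 5.0
tool_pos: [0.4497, -0.2689, 0.7026]
tool_rot: [165.1, -10.1, 26.8]
force: [0.0, -0.3, 0.1]
grip_width: 0.0873
```

```bash
python3 - <<'E'
from h import *
o=env.get_obs(); print(o['qpos'].round(2),o['tool_pos'],o['tool_rot'],R.from_euler('xyz',o['tool_rot'],degrees=True).as_matrix()[:,2])
E
```

```text
[  0.37   4.9   33.08  40.22  -4.13 117.66 -34.05] [ 0.44966102 -0.26892108  0.70258315] [165.09605753 -10.11721984  26.83539593] [ 0.26757902 -0.15286933 -0.95133193]
```

move_arm(
  steps=[
    [[0.05,0.08,-0.2],0],
    [[0.1,0.16,-0.4],0],
    [[0.1,0.16,-0.4],0],
  ],
)

```text
time_s: 5.38
tool_pos: [0.4609, -0.2789, 0.737]
tool_rot: [161.4, -12.4, 27.5]
force: [0.1, -0.2, 0.7]
grip_width: 0.0872
```

move_arm(
  steps=[
    [[0.05,0.08,-0.2],0],
    [[0.1,0.16,-0.4],0],
    [[0.1,0.16,-0.4],0],
  ],
)

```text
time_s: 5.75
tool_pos: [0.4598, -0.2805, 0.7703]
tool_rot: [157.9, -14.5, 28.3]
force: [0.9, 0.2, -0.7]
grip_width: 0.0868
```

```bash
python3 - <<'E'
from h import *
o=env.get_obs(); z=R.from_euler('xyz',o['tool_rot'],degrees=True).as_matrix()[:,2];print(o['qpos'].round(2),o['tool_pos'],o['tool_rot'],z,np.degrees(np.arccos(-z[2])),np.degrees(np.arctan2(z[1],z[0])))
E
```

```text
[ 10.47   7.22  25.21  29.46  -5.82 117.66 -33.65] [ 0.4598184  -0.2805456   0.77025736] [157.88688052 -14.48382141  28.30305373] [ 0.38249074 -0.22157266 -0.89699854] 26.23369829092421 -30.08323822558174
```

move_arm(
  steps=[
    [[0.05,0.08,-0.2],0],
    [[0.1,0.16,-0.4],0],
    [[0.1,0.16,-0.4],0],
  ],
)

```text
time_s: 6.12
tool_pos: [0.4487, -0.2763, 0.8053]
tool_rot: [154.2, -16.6, 29.3]
force: [-0.5, -0.6, -0.5]
grip_width: 0.087
```

move_arm(
  steps=[
    [[0,0,0.05],0],
    [[0,0,0.11],0],
    [[0,0,0.11],0],
  ],
)

```text
time_s: 6.5
tool_pos: [0.4988, -0.3026, 0.699]
tool_rot: [155.1, -15.9, 29.2]
force: [0.8, 0.2, -0.4]
grip_width: 0.0872
```

```bash
cat >> h.py <<'E'
def tilt(o):
    M=R.from_euler('xyz',o['tool_rot'],degrees=True).as_matrix();z=M[:,2]
    print('tilt',np.degrees(np.arccos(-z[2])).round(2),'az',np.degrees(np.arctan2(z[1],z[0])).round(2)); return M
E
python3 - <<'E'
from h import *
o=env.get_obs(); M=tilt(o);print(o['qpos'].round(2),o['tool_pos'])
m=model(.578,-.354,np.radians(-29.7)); ax=m['L'][:,2]
print('axis',ax,'knob',m['knob'])
jy=m['S'][:,1]; print('jaw angle err deg',np.degrees(np.arctan2(M[:,0]@jy,M[:,1]@jy)))
print('local pos in lean frame',m['L'].T@(o['tool_pos']-m['knob']))
snap('top','t3.png'); reg=env.cut_out('top','knob_grip'); print([(r['conf'],r['uv'],r['region'].sum()) for r in reg])
E
```

```text
tilt 29.24 az -30.2
[  0.96  -1.67  25.64  51.37   2.44 100.92 -36.47] [ 0.4988049  -0.30262638  0.6989975 ]
axis [-0.43431576  0.24772933  0.8660254 ] knob [ 0.51100371 -0.252468    0.10240192]
jaw angle err deg 124.5724637523524
local pos in lean frame [ 0.3106431  -0.04961315  0.50953935]
[]
```

```bash
python3 - <<'E'
from h import *
for n,c,r in(('top',(334.5,202),9),('scene',(323,216),9)):
    g=cv2.imread(f'pics/{n}0.png').max(2).astype(int); u0,v0=int(c[0]),int(c[1])
    w=g[v0-r:v0+r+1,u0-r:u0+r+1]; k=w<60; v,u=np.nonzero(k); print(n,'dark',k.sum(),u.mean()+u0-r,v.mean()+v0-r,u.min()+u0-r,u.max()+u0-r,v.min()+v0-r,v.max()+v0-r)
    for p in((.578,-.354),(.5806,-.3572)):
        for t in(0,-.05,):
            m=model(*p,np.radians(-29.7),t); ax=m['L'][:,2]
            print(p,t,pix(n,[m['knob']-.014*ax,m['knob'],m['knob']+.026*ax]).round(1).tolist(),m['knob'].round(4))
o=env.get_obs(); M=tilt(o); m=model(.578,-.354,np.radians(-29.7))
for z in(.36,.25): print(M.T@(m['l']([-.11*np.cos(np.pi/6),.055,.052+z])-o['tool_pos']))
E
```

```text
top dark 52 333.6730769230769 202.1346153846154 330 337 198 206
(0.578, -0.354) 0 [[334.1, 199.5], [333.7, 200.4], [333.0, 202.2]] [ 0.511  -0.2525  0.1024]
(0.578, -0.354) -0.05 [[333.3, 198.3], [332.9, 199.2], [332.2, 200.9]] [ 0.5155 -0.2496  0.1038]
(0.5806, -0.3572) 0 [[334.9, 198.8], [334.5, 199.7], [333.8, 201.4]] [ 0.5136 -0.2557  0.1024]
(0.5806, -0.3572) -0.05 [[334.1, 197.6], [333.7, 198.5], [333.0, 200.2]] [ 0.5181 -0.2528  0.1038]
scene dark 35 322.62857142857143 216.57142857142858 316 332 207 223
(0.578, -0.354) 0 [[322.3, 217.8], [322.5, 216.3], [322.9, 213.7]] [ 0.511  -0.2525  0.1024]
(0.578, -0.354) -0.05 [[321.3, 217.2], [321.5, 215.8], [321.8, 213.1]] [ 0.5155 -0.2496  0.1038]
(0.5806, -0.3572) 0 [[322.6, 217.3], [322.8, 215.9], [323.1, 213.3]] [ 0.5136 -0.2557  0.1024]
(0.5806, -0.3572) -0.05 [[321.6, 216.8], [321.8, 215.4], [322.1, 212.7]] [ 0.5181 -0.2528  0.1038]
tilt 30.38 az -30.12
[-0.13793265 -0.29010216  0.15826195]
[-0.13800594 -0.29093094  0.2682588 ]
```

move_arm(
  steps=[
    [[-0.02,-0.04,0.02],0.17],
    [[-0.04,-0.09,0.04],0.35],
    [[-0.065,-0.14,0.07],0.53],
    [[-0.09,-0.19,0.1],0.71],
    [[-0.115,-0.24,0.13],0.89],
    [[-0.138,-0.28,0.15],1.06],
    [[-0.138,-0.29,0.158],1.23],
    [[-0.138,-0.29,0.158],1.23],
  ],
)

```text
time_s: 7.6
tool_pos: [0.455, -0.2383, 0.4297]
tool_rot: [-178.9, -22.4, -18.9]
force: [-1.3, -3.0, 0.7]
grip_width: 0.0868
```

```bash
python3 - <<'E'
from h import *
o=env.get_obs(); M=tilt(o); print(o['qpos'].round(1),o['time_s'])
m=model(.577,-.3545,np.radians(-29.7)); jy=m['S'][:,1]
print('jaw',np.degrees(np.arctan2(M[:,0]@jy,M[:,1]@jy)),'local',m['L'].T@(o['tool_pos']-m['knob']))
for z in(.2,.1,.004): print(M.T@(m['knob']+z*m['L'][:,2]-o['tool_pos']))
E
```

```text
tilt 22.47 az -15.99
[ 26.4 -17.3   1.4  95.7  -4.1  79.6 -80.9] 7.6
jaw 169.97548562507836 local [ 0.11595294 -0.01452779  0.3109808 ]
[-0.09709496 -0.02024099  0.12702657]
[-0.08476374 -0.00895203  0.22561917]
[-0.07292576  0.00188536  0.32026806]
```

```bash
cat > kin.py <<'E'
import numpy as np
from scipy.optimize import least_squares
from scipy.spatial.transform import Rotation as R
LO=np.array([-163.93,-17.29,-79.2,3.27,-89.18,5.43,-154.24]);HI=np.array([163.93,119.83,71.16,140.29,269.18,117.66,154.24])
rz=lambda a:R.from_euler('z',-a,degrees=True).as_matrix()
ry=lambda a:R.from_euler('y',a,degrees=True).as_matrix()
def fk(q,p):
    h,a1,L1,a2,L2,b,L3,c7=p
    A=rz(q[0]); x=np.array([0,0,h]); A=A@ry(q[1])@rz(q[2]); x=x+A@[a1,0,L1]
    A=A@ry(q[3]); x=x+A@[a2,0,L2]; A=A@rz(q[4])@ry(q[5]); x=x+A@[b,0,L3]
    return x,A@rz(q[6]+c7)
S=[([65.324,18.390,-4.016,83.108,1.296,78.541,-3.261],[.27964,-.58680,.19170],[179.994,.0036,25.483]),
([1.24,5.59,30.96,53.03,-3.38,117.59,-34.24],[.44194561,-.26085233,.59016083],[176.24305906,-2.544529,25.56583102]),
([.37,4.9,33.08,40.22,-4.13,117.66,-34.05],[.44966102,-.26892108,.70258315],[165.09605753,-10.11721984,26.83539593]),
([10.47,7.22,25.21,29.46,-5.82,117.66,-33.65],[.4598184,-.2805456,.77025736],[157.88688052,-14.48382141,28.30305373]),
([26.4,-17.3,1.4,95.7,-4.1,79.6,-80.9],[.455,-.2383,.4297],[-178.9,-22.4,-18.9])]
def res(p):
    r=[]
    for q,x,e in S:
        X,A=fk(q,p); r+=[*(X-x),*(.3*(A-R.from_euler('xyz',e,degrees=True).as_matrix()).ravel())]
    return r
best=min((least_squares(res,[.3,0,.35,0,.35,0,.25,c]) for c in(0,90,180,-90)),key=lambda s:s.cost)
P=best.x
def ik(x,M,q0,tries=1):
    f=lambda q:np.r_[(fk(q,P)[0]-x)*10,(fk(q,P)[1]-M).ravel()*3,(q-q0)*1e-5]
    s=least_squares(f,np.clip(q0,LO+.1,HI-.1),bounds=(LO,HI)); X,A=fk(s.x,P)
    return s.x,np.linalg.norm(X-x)*1000,np.degrees(np.linalg.norm(R.from_matrix(A.T@M).as_rotvec()))
E
python3 - <<'E'
from kin import *
print(P.round(4),best.cost)
for q,x,e in S: X,A=fk(q,P); print((X-x).round(4))
import h
m=h.model(.577,-.3545,np.radians(-29.7)); ax=m['L'][:,2]
def tool(off): # off deg: turn about tool z from jaw || -stand y
    y=-m['S'][:,1]; z=-ax; x=np.cross(y,z); return np.c_[x,y,z]@R.from_euler('z',off,degrees=True).as_matrix()
q0=np.array(S[-1][0])
for t in(0,.52,1.047):
  k=h.model(.577,-.3545,np.radians(-29.7),t)['knob']
  for z in(.004,.024,.1,.15,.2,.25,.3,.36):
    best_=min((ik(k+z*ax,tool(15-np.degrees(t)/2),np.r_[q0[0]-d,q0[1],q0[2]+d,q0[3:]]) for d in(0,30,-30,60,-60)),key=lambda r:r[1]+r[2])
    print(t,z,best_[0].round(0),best_[1].round(1),best_[2].round(1))
E
```

```text
[ 2.43200e-01  3.76000e-02  4.24700e-01  3.39000e-02  5.12200e-01
  2.33000e-02  3.11000e-01 -9.00054e+01] 0.0012588653909025907
[ 0.0212  0.0204 -0.0032]
[0.0213 0.0097 0.0044]
[0.0099 0.0149 0.0004]
[ 0.0036  0.0173 -0.0054]
[0.0086 0.018  0.0038]
0 0.004 [ 91. -10. -63. 124. -15.  31. -98.] 0.0 0.0
0 0.024 [ 88. -15. -58. 125. -20.  34. -93.] 0.0 0.0
0 0.1 [  24.  -17.    0.  125.    4.   42. -113.] 1.4 0.1
0 0.15 [  24.  -17.    0.  121.    4.   49. -113.] 30.6 2.3
0 0.2 [  23.  -17.    0.  115.    4.   57. -113.] 55.3 4.6
0 0.25 [  23.  -17.    0.  110.    4.   65. -113.] 75.9 6.9
0 0.3 [  22.  -17.    0.  103.    4.   73. -113.] 92.8 8.9
0 0.36 [  21.  -17.    0.   96.    4.   83. -114.] 108.7 10.8
0.52 0.004 [ 29.  -6.   3. 126.  -3.  29. -85.] 0.0 0.0
0.52 0.024 [ 30.  -9.   3. 127.  -2.  32. -85.] 0.0 0.0
0.52 0.1 [ 33. -17.  -0. 126.  -3.  42. -85.] 9.3 0.6
0.52 0.15 [ 34. -17.  -0. 122.  -3.  49. -85.] 38.9 2.9
0.52 0.2 [ 34. -17.  -0. 116.  -3.  56. -84.] 64.0 5.3
0.52 0.25 [ 35. -17.  -0. 110.  -3.  65. -84.] 84.9 7.7
0.52 0.3 [ 35. -17.  -0. 104.  -3.  73. -84.] 102.1 9.8
0.52 0.36 [ 36. -17.  -0.  96.  -3.  83. -84.] 118.4 11.8
1.047 0.004 [-30. -10.  67. 123.   9.  31. -72.] 0.0 0.0
1.047 0.024 [-25. -14.  61. 124.  15.  34. -76.] 0.0 0.0
1.047 0.1 [ 29. -17.  11. 125.  -3.  43. -62.] 0.0 0.0
1.047 0.15 [ 43. -17.  -0. 121.  -9.  50. -57.] 25.1 1.9
1.047 0.2 [ 44. -17.  -0. 115.  -9.  57. -57.] 49.6 4.2
1.047 0.25 [ 46. -17.  -0. 110.  -9.  65. -56.] 69.9 6.3
1.047 0.3 [ 47. -17.  -0. 104. -10.  73. -56.] 86.4 8.3
1.047 0.36 [ 49. -17.  -0.  96. -10.  83. -55.] 101.9 10.1
```

```bash
python3 - <<'E'
s=open('kin.py').read()
s=s.replace("h,a1,L1,a2,L2,b,L3,c7=p","h,a1,L1,a2,L2,b,L3,c7,x0,y0,y1,y2,y3,c1=p").replace("x=np.array([0,0,h])","x=np.array([x0,y0,h])").replace("rz(q[0])","rz(q[0]+c1)").replace("[a1,0,L1]","[a1,y1,L1]").replace("[a2,0,L2]","[a2,y2,L2]").replace("[b,0,L3]","[b,y3,L3]").replace(".25,c])",".25,c]+[0]*6)").replace("    return r\n","    return np.r_[r,p[8:13]*.02]\n")
open('kin.py','w').write(s)
E
python3 - <<'E'
from kin import *
print(P.round(4),best.cost)
for q,x,e in S: X,A=fk(q,P); print((X-x).round(4),(A-R.from_euler('xyz',e,degrees=True).as_matrix()).round(3).tolist()[2])
import h
a=(.577,-.3545,np.radians(-29.7)); m=h.model(*a); ax=m['L'][:,2]
def tool(off):
    y=-m['S'][:,1]; z=-ax; x=np.cross(y,z); return np.c_[x,y,z]@R.from_euler('z',off,degrees=True).as_matrix()
q0=np.array(S[-1][0]); k=m['knob']
for ys,z in((0,.004),(0,.024),(0,.06),(0,.08),(0,.1),(-.1,.1),(-.2,.1),(-.3,.1),(-.4,.1),(-.3,.15),(-.3,.2),(-.35,.3),(-.4,.2),(-.4,.3),(-.4,.4),(-.4,.5)):
    b=min((ik(k+z*ax+ys*m['S'][:,1],tool(15),np.r_[q0[0]-d,q0[1],q0[2]+d,q0[3:]]) for d in(0,30,-30,60,-60)),key=lambda r:r[1]+r[2])
    print(ys,z,(k+z*ax+ys*m['S'][:,1]).round(3),b[0].round(0),b[1].round(1),b[2].round(1))
E
```

```text
[ 2.35800e-01  3.80000e-03  4.77100e-01  4.20000e-03  5.09100e-01
 -3.90000e-03  3.90100e-01 -9.00114e+01  9.70000e-03  1.30000e-02
 -1.04000e-02 -1.04000e-02 -2.02000e-02 -6.30000e-03] 1.5166143277865658e-06
[ 0.0001  0.0001 -0.0001] [-0.0, 0.0, 0.0]
[ 0.0003 -0.0005 -0.0002] [-0.0, 0.0, 0.0]
[-0.0012  0.0001  0.0001] [0.0, -0.0, 0.0]
[0.0008 0.0001 0.    ] [0.0, -0.0, -0.0]
[0.0001 0.0002 0.0001] [0.0, 0.001, 0.0]
0 0.004 [ 0.508 -0.252  0.106] [ 87. -16. -60. 129. -23.  31. -93.] 0.0 0.0
0 0.024 [ 0.5   -0.247  0.123] [  61.  -14.  -36.  130.   -9.   32. -105.] 0.0 0.0
0 0.06 [ 0.484 -0.238  0.154] [  33.  -16.  -11.  130.    2.   37. -114.] 0.0 0.0
0 0.08 [ 0.475 -0.233  0.172] [  27.  -17.   -6.  128.    4.   40. -116.] 6.6 0.5
0 0.1 [ 0.467 -0.228  0.189] [  27.  -17.   -6.  126.    4.   43. -116.] 17.8 1.5
-0.1 0.1 [ 0.417 -0.315  0.189] [ 44. -17.  -6. 126.  -9.  43. -91.] 10.8 0.9
-0.2 0.1 [ 0.367 -0.402  0.189] [ 36. -15.  15. 123. -10.  44. -79.] 0.0 0.0
-0.3 0.1 [ 0.318 -0.489  0.189] [  6. -14.  53. 117.  -5.  45. -71.] 0.0 0.0
-0.4 0.1 [ 0.268 -0.576  0.189] [111.   2. -37. 108. -25.  51. -47.] 0.0 0.0
-0.3 0.15 [ 0.296 -0.476  0.232] [ 39. -13.  25. 115. -14.  52. -64.] 0.0 0.0
-0.3 0.2 [ 0.275 -0.464  0.276] [ 39. -17.  25. 113. -11.  58. -66.] 0.0 0.0
-0.35 0.3 [ 0.206 -0.483  0.362] [ 73. -15.   6. 103. -22.  72. -53.] 0.0 0.0
-0.4 0.2 [ 0.225 -0.551  0.276] [ 79.  -5.   0. 104. -26.  62. -47.] 0.0 0.0
-0.4 0.3 [ 0.182 -0.526  0.362] [ 78.  -9.   6.  99. -24.  73. -48.] 0.0 0.0
-0.4 0.4 [ 0.138 -0.501  0.449] [ 77. -12.  11.  91. -23.  84. -48.] 0.0 0.0
-0.4 0.5 [ 0.095 -0.477  0.535] [ 41. -17.  39.  81. -12.  93. -57.] 0.0 0.0
```

```bash
cat >> h.py <<'E'
def delta(x):
    o=env.get_obs(); M=R.from_euler('xyz',o['tool_rot'],degrees=True).as_matrix(); return (M.T@(np.array(x)-o['tool_pos'])).round(4)
E
python3 - <<'E'
from h import *
from kin import ik,P
o=env.get_obs();M=tilt(o)
for x in((.38,-.4,.55),(.30,-.5,.65),(.30,-.5,.75),(.3,-.5,.8),(.3,-.5,.85)): print(x,delta(x),[np.round(v,1) for v in ik(np.array(x),M,o['qpos'])])
print(M.T@[0,0,1],M.T@[.42,-.9,0])
E
```

```text
tilt 22.47 az -15.99
(0.38, -0.4, 0.55) [ 0.0288  0.1749 -0.1217] [array([ 35.2,  -5.5,  15.8,  71.3, -11.3,  95.2, -60.4]), np.float64(0.0), np.float64(0.0)]
(0.3, -0.5, 0.65) [ 0.0269  0.2933 -0.233 ] [array([ 58.6,   9.5,  13.2,  42.9, -22.3, 112.8, -48.8]), np.float64(0.0), np.float64(0.0)]
(0.3, -0.5, 0.75) [ 0.0651  0.2915 -0.3254] [array([ 92.9,  14.5, -45.1,  29.1,  -2.4, 117.7, -59.9]), np.float64(27.3), np.float64(4.1)]
(0.3, -0.5, 0.8) [ 0.0842  0.2906 -0.3716] [array([-47.9, -17.3,  71.2,  38.9,  19.4, 114.6, -69.9]), np.float64(76.0), np.float64(9.2)]
(0.3, -0.5, 0.85) [ 0.1032  0.2897 -0.4178] [array([-54.4, -17.3,  71.2,  32.8,  24.9, 117.7, -71.1]), np.float64(93.2), np.float64(11.4)]
[ 0.38176311 -0.01789485 -0.92408696] [0.63658602 0.72051298 0.24903672]
```

Now I'll go to the free right side, then push up there to bring the tilt to 30° along the right azimuth.

move_arm(
  steps=[
    [[0.01,0.03,-0.05],0],
    [[0.02,0.06,-0.1],0],
    [[0.025,0.11,-0.13],0],
    [[0.028,0.17,-0.15],0],
    [[0.028,0.22,-0.18],0],
    [[0.027,0.27,-0.21],0],
    [[0.027,0.293,-0.233],0],
    [[0.045,0.293,-0.28],0],
    [[0.065,0.292,-0.325],0],
    [[0.084,0.29,-0.37],0],
  ],
)

```text
time_s: 8.85
tool_pos: [0.3175, -0.5035, 0.6654]
tool_rot: [-179.4, -20.1, -18.0]
force: [0.9, 0.0, -0.4]
grip_width: 0.0868
```

```bash
python3 - <<'E'
from h import *
o=env.get_obs();M=tilt(o);print(o['qpos'].round(1),o['tool_pos'],M[:,2],'need .434 -.248 -.866'); print(M.T@[0,0,.25],M.T@[.42*.2,-.9*.2,.2],o['time_s'])
E
```

```text
tilt 20.07 az -16.41
[ 72.   14.4 -11.8  34.5 -12.3 116.3 -54. ] [ 0.31749618 -0.50347125  0.66542688] [ 0.32912851 -0.09695767 -0.93929422] need .434 -.248 -.866
[ 0.0857475  -0.0022943  -0.23482355] [ 0.19599918  0.14373587 -0.14275967] 8.85
```

move_arm(
  steps=[
    [[0.1,0.07,-0.2],0],
    [[0.2,0.07,-0.3],0],
    [[0.2,0.07,-0.3],0],
  ],
)

```text
time_s: 9.22
tool_pos: [0.3376, -0.5152, 0.7056]
tool_rot: [178.3, -23.7, -18.1]
force: [0.0, 0.2, 1.0]
grip_width: 0.0871
```

```bash
python3 - <<'E'
from h import *
o=env.get_obs();M=tilt(o);print(o['qpos'].round(1),o['tool_pos'],M[:,2],'need .434 -.248 -.866'); print(M.T@[0,0,.25],M.T@[.5*.2,-.86*.2,.2],o['time_s'])
E
```

```text
tilt 23.73 az -22.4
[ 72.7  18.4 -19.6  24.5  -7.3 117.7 -57.9] [ 0.33764409 -0.51516271  0.7056109 ] [ 0.37214187 -0.15336493 -0.91541773] need .434 -.248 -.866
[ 0.10038817  0.00691842 -0.22885443] [ 0.21628394  0.13611486 -0.11949059] 9.225
```

Good: +(.04, -.056) per call. Two more.

move_arm(
  steps=[
    [[0.1,0.07,-0.2],0],
    [[0.2,0.08,-0.3],0],
    [[0.2,0.08,-0.3],0],
  ],
)

```text
time_s: 9.6
tool_pos: [0.347, -0.5159, 0.7354]
tool_rot: [176.3, -26.8, -17.9]
force: [0.8, -0.6, 0.2]
grip_width: 0.0871
```

move_arm(
  steps=[
    [[0.1,0.07,-0.2],0],
    [[0.2,0.08,-0.3],0],
    [[0.2,0.08,-0.3],0],
  ],
)

```text
time_s: 9.98
tool_pos: [0.346, -0.5093, 0.769]
tool_rot: [174.2, -30.1, -17.6]
force: [0.5, -0.5, 0.4]
grip_width: 0.0874
```

```bash
python3 - <<'E'
from h import *
o=env.get_obs();M=tilt(o);print(o['qpos'].round(1),o['tool_pos'],M[:,2],'need .434 -.248 -.866'); print(M.T@[0,0,.25],M.T@[.5*.2,-.86*.2,.2],o['time_s'])
E
```

```text
tilt 30.6 az -28.97
[ 68.6  18.7 -13.   16.3 -11.1 117.6 -59.5] [ 0.34596753 -0.5093159   0.76900493] [ 0.44538015 -0.24655898 -0.86072364] need .434 -.248 -.866
[ 0.12539647  0.02174626 -0.21518091] [ 0.22772427  0.14306243 -0.08519857] 9.975
```

```bash
cat >> h.py <<'E'
A0=(.577,-.3545,np.radians(-29.7))
def loc(ys,z,xs=0):
    m=model(*A0); return m['knob']+z*m['L'][:,2]+ys*m['S'][:,1]+xs*m['L'][:,0]
def report():
    o=env.get_obs(); M=tilt(o); m=model(*A0); jy=m['S'][:,1]
    print('t',o['time_s'],'q',o['qpos'].round(1),'jaw',np.degrees(np.arctan2(M[:,0]@jy,M[:,1]@jy)).round(1),'loc',(m['L'].T@(o['tool_pos']-m['knob'])).round(4),'F_lean',(m['L'].T@o['force']).round(1),'w',round(o['grip_width'],4)); return o,M,m
E
cat > plan.py <<'E'
from h import *
from kin import ik
def plan(pts,turns=None):
    o,M,m=report(); q=o['qpos']; T=turns or [0]*len(pts)
    for p,t in zip(pts,T):
        x=loc(*p); q,ep,er=ik(x,M@R.from_euler('z',t).as_matrix(),q)
        print(p,t,'d',delta(x),q.round(0),ep.round(1),er.round(1))
E
python3 -c "
from plan import *
plan([(-.4,.5),(-.4,.4),(-.38,.25),(-.3,.12),(-.22,.09),(-.1,.065),(0,.06),(0,.004)])"
```

```text
tilt 30.6 az -28.97
t 9.975 q [ 68.6  18.7 -13.   16.3 -11.1 117.6 -59.5] jaw 169.5 loc [ 0.3199 -0.3039  0.585 ] F_lean [ 0.8 -0.2 -0. ] w 0.0874
(-0.4, 0.5) 0 d [-0.333   0.0367  0.0811] [ 82. -11.  12.  80. -25.  96. -21.] 0.0 0.0
(-0.4, 0.4) 0 d [-0.3341  0.0371  0.181 ] [ 80. -11.   9.  91. -25.  85. -21.] 0.0 0.0
(-0.38, 0.25) 0 d [-0.3322  0.0182  0.3312] [ 77.  -9.   4. 104. -25.  67. -23.] 0.0 0.0
(-0.3, 0.12) 0 d [-0.3192 -0.0599  0.4617] [ 72.  -8.  -4. 116. -25.  50. -29.] 0.0 0.0
(-0.22, 0.09) 0 d [-0.305  -0.1385  0.4922] [ 69. -12. -11. 122. -24.  44. -38.] 0.0 0.0
(-0.1, 0.065) 0 d [-0.2835 -0.2564  0.518 ] [ 66. -17. -25. 128. -21.  39. -55.] 0.0 0.0
(0, 0.06) 0 d [-0.2654 -0.3547  0.5236] [ 45. -17. -21. 130.  -6.  36. -82.] 0.0 0.0
(0, 0.004) 0 d [-0.266  -0.3544  0.5796] [ 47. -10. -24. 130.  -1.  28. -86.] 0.0 0.0
```

move_arm(
  steps=[
    [[-0.05,0.01,0.01],0],
    [[-0.1,0.015,0.02],0],
    [[-0.155,0.02,0.035],0],
    [[-0.21,0.025,0.045],0],
    [[-0.265,0.03,0.06],0],
    [[-0.31,0.035,0.08],0],
    [[-0.332,0.037,0.12],0],
    [[-0.334,0.037,0.18],0],
    [[-0.334,0.03,0.23],0],
    [[-0.333,0.025,0.28],0],
    [[-0.332,0.018,0.33],0],
    [[-0.332,0.018,0.33],0],
  ],
)

```text
time_s: 11.48
tool_pos: [0.2145, -0.5177, 0.3144]
tool_rot: [174.8, -29.9, -17.6]
force: [-0.5, 0.2, 0.0]
grip_width: 0.087
```

```bash
python3 -c "
from plan import *
plan([(-.34,.18),(-.3,.12),(-.22,.09),(-.1,.065),(0,.06),(0,.004)],[0,0,0,0,0,0])"
```

```text
tilt 30.28 az -28.0
t 11.475 q [ 94.6 -10.4 -11.3 105.9 -28.6  68.4 -18.9] jaw 169.5 loc [-0.0028 -0.3763  0.2463] F_lean [-0.4 -0.1  0.3] w 0.087
(-0.34, 0.18) 0 d [ 0.0088 -0.0343  0.0669] [ 92.  -9. -16. 110. -28.  60. -23.] 0.0 0.0
(-0.3, 0.12) 0 d [ 0.0157 -0.0728  0.1275] [ 89.  -8. -20. 116. -29.  52. -26.] 0.0 0.0
(-0.22, 0.09) 0 d [ 0.03   -0.151   0.1587] [ 86. -13. -26. 122. -29.  46. -34.] 0.0 0.0
(-0.1, 0.065) 0 d [ 0.0516 -0.2687  0.1855] [ 74. -17. -31. 128. -25.  40. -52.] 0.0 0.0
(0, 0.06) 0 d [ 0.0697 -0.3669  0.192 ] [ 48. -17. -23. 129.  -8.  36. -80.] 0.0 0.0
(0, 0.004) 0 d [ 0.0693 -0.3662  0.248 ] [ 49. -10. -26. 130.  -3.  28. -84.] 0.0 0.0
```

move_arm(
  steps=[
    [[0.004,-0.015,0.04],0.05],
    [[0.009,-0.034,0.075],0.1],
    [[0.014,-0.07,0.118],0.15],
    [[0.021,-0.11,0.142],0.2],
    [[0.03,-0.151,0.159],0.25],
    [[0.038,-0.195,0.17],0.3],
    [[0.046,-0.24,0.179],0.35],
    [[0.053,-0.28,0.186],0.35],
    [[0.061,-0.32,0.19],0.35],
    [[0.068,-0.358,0.192],0.35],
    [[0.07,-0.367,0.192],0.35],
    [[0.07,-0.367,0.192],0.35],
  ],
  hand=-0.24,
)

```text
time_s: 12.98
tool_pos: [0.484, -0.245, 0.1589]
tool_rot: [-174.0, -30.1, -40.8]
force: [-0.5, -0.4, -0.2]
grip_width: 0.0537
```

```bash
python3 -c "
from plan import *
plan([(0,.06),(0,.03),(0,.004)])
im,d=snap('top','t4.png'); s,_=snap('scene','s4.png')
a=cv2.resize(im[120:250,280:400],(480,520),interpolation=cv2.INTER_CUBIC); b=cv2.resize(s[150:280,290:365],(300,520),interpolation=cv2.INTER_CUBIC)
cv2.imwrite('pics/c4.png',np.hstack([a,b])[:,:,::-1])"
```

```text
tilt 30.67 az -29.0
t 12.975 q [  44.7  -17.1  -20.   128.6   -5.3   37.  -101.9] jaw -170.4 loc [ 0.0053 -0.0059  0.0622] F_lean [-0.3 -0.6 -0.1] w 0.0537
(0, 0.06) 0 d [-0.0062 -0.0049  0.0022] [  45.  -17.  -21.  130.   -5.   36. -103.] 0.0 0.0
(0, 0.03) 0 d [-0.0065 -0.0047  0.0321] [  45.  -13.  -22.  130.   -3.   32. -104.] 0.0 0.0
(0, 0.004) 0 d [-0.0068 -0.0045  0.0581] [  46.  -10.  -23.  130.   -1.   28. -107.] 0.0 0.0
```

View pics/c4.png

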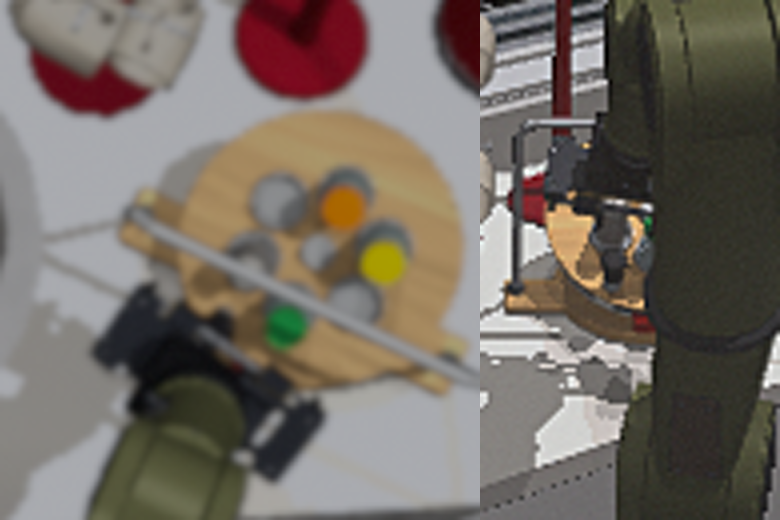

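The gripper is just in front of the handle bar (bar runs (130,210)-(470,375) in the left crop) with the fingers straddling the knob in the right crop. Descending along the axis.

move_arm(
  steps=[
    [[-0.0065,-0.0045,0.005],0],
    [[-0.0065,-0.0045,0.02],0],
    [[-0.0065,-0.0045,0.035],0],
    [[-0.0065,-0.0045,0.048],0],
    [[-0.0065,-0.0045,0.057],0],
    [[-0.0065,-0.0045,0.057],0],
  ],
)

```text
time_s: 13.82
tool_pos: [0.5073, -0.2511, 0.1045]
tool_rot: [-174.0, -29.9, -40.8]
force: [0.1, -0.2, -0.4]
grip_width: 0.0539
```

```bash
python3 -c "
from plan import *
plan([(0,.004)])"
```

```text
tilt 30.47 az -28.93
t 13.825 q [  46.3   -9.5  -23.6  129.6   -0.5   28.8 -106.9] jaw -170.4 loc [-0.0018  0.0002  0.0034] F_lean [-0.  -0.1 -0.4] w 0.0539
(0, 0.004) 0 d [ 0.0018 -0.0001 -0.0005] [  46.  -10.  -23.  130.   -1.   28. -106.] 0.0 0.0
```

No contact, and the position is good. Closing on the knob head.

move_arm(
  steps=[
    [[0,0,0],0],
    [[0,0,0],0],
    [[0,0,0],0],
    [[0,0,0],0],
    [[0,0,0],0],
  ],
  hand=1,
  squeeze=25,
)

```text
time_s: 14.45
tool_pos: [0.5075, -0.2514, 0.1058]
tool_rot: [-174.0, -30.1, -40.8]
force: [-0.1, -0.8, -0.5]
grip_width: 0.0122
```

```bash
python3 -c "
from plan import *
report()"
```

```text
tilt 30.6 az -28.99
t 14.45 q [  46.3   -9.6  -23.6  129.6   -0.5   28.8 -106.9] jaw -170.4 loc [-0.0008  0.0002  0.0045] F_lean [ 0.  -0.7 -0.6] w 0.0122
```

```bash
python3 -c "
from plan import *
im,d=snap('top','t5.png'); s,ds=snap('scene','s5.png')
a=cv2.resize(im[165:235,300:380],(480,420),interpolation=cv2.INTER_CUBIC); b=cv2.resize(s[180:250,300:350],(300,420),interpolation=cv2.INTER_CUBIC)
cv2.imwrite('pics/c5.png',np.hstack([a,b])[:,:,::-1])
for n in('top','scene'): print(n,pix(n,[loc(0,0),loc(0,.026),env.get_obs()['tool_pos']]).round(1).tolist())
"
```

```text
top [[333.9, 200.7], [333.2, 202.4], [333.6, 201.1]]
scene [[322.7, 216.4], [323.1, 213.8], [322.7, 216.1]]
```

View pics/c5.png

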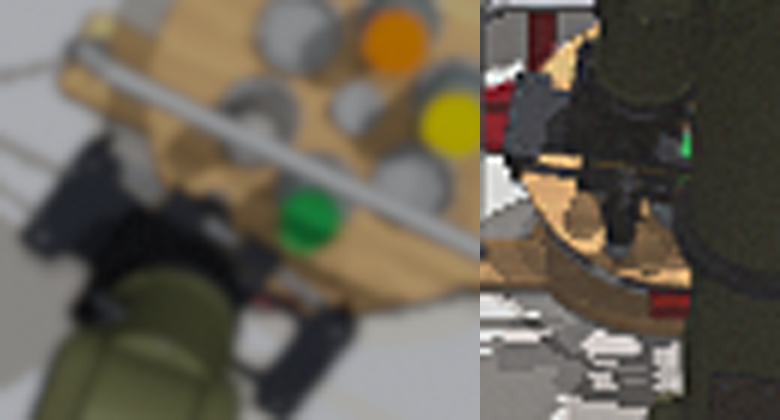

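move_arm(
  steps=[
    [[0,0,0],0],
    [[0,0,0],0],
    [[0,0,0],0],
  ],
)

```text
time_s: 14.92
tool_pos: [0.5074, -0.2514, 0.1057]
tool_rot: [-174.0, -30.0, -40.8]
force: [-0.2, -0.0, -0.4]
grip_width: 0.0002
```

```bash
python3 -c "
from plan import *
report()
im,d=snap('top'); s,ds=snap('scene')
# depth around the knob in scene
np.set_printoptions(linewidth=250)
m=model(*A0); v,u=np.mgrid[200:232:2,310:338:2]; Pw=world('scene',np.c_[u.ravel(),v.ravel()],ds[v,u].ravel()); q=((Pw-m['knob'])@m['L']*1000).round(0).astype(int).reshape(*u.shape,3)
for r in range(u.shape[0]): print(200+2*r,' '.join('%d,%d,%d'%tuple(q[r,c]) if abs(q[r,c]).max()<90 else '.' for c in range(u.shape[1])))
g=s[200:232:2,310:338:2].max(2); print(g)
"
```

```text
tilt 30.58 az -28.98
t 14.925 q [  46.3   -9.6  -23.6  129.6   -0.5   28.8 -106.9] jaw -170.4 loc [-0.001   0.0001  0.0043] F_lean [-0.4 -0.1 -0.3] w 0.0002
200 . . . . . . . . . . . . . .
202 . . . . . . . . . . . . . .
204 . . . . . . . . . . . . 40,-51,48 .
206 79,57,-39 77,48,-36 82,37,-44 80,28,-41 . . . . . . . . 33,-51,41 .
208 . . . . . . . -4,0,87 . . . . . .
210 50,58,-27 59,48,-43 56,38,-38 61,28,-46 . . . . . . . 16,-42,33 . .
212 41,58,-31 44,48,-36 49,38,-45 48,28,-44 42,19,-33 43,10,-34 . -8,-2,57 . . . 15,-43,16 . .
214 34,58,-39 37,48,-43 33,39,-37 31,29,-34 32,20,-35 -2,14,27 -9,6,40 -13,-3,47 2,-14,21 35,-29,-40 25,-37,-22 . . .
216 21,58,-34 21,49,-34 23,39,-38 22,30,-36 26,19,-43 -2,13,8 -16,6,33 -11,-4,23 -8,-14,20 19,-28,-31 19,-37,-30 . . .
218 . 11,49,-36 11,39,-37 10,30,-35 11,20,-36 10,11,-35 -15,5,12 -17,-4,16 12,-18,-37 9,-28,-33 11,-37,-37 . . .
220 . . -2,40,-33 -3,30,-31 3,20,-41 0,11,-37 -16,4,-6 -16,-6,-6 2,-18,-40 0,-27,-37 -2,-37,-32 4,-47,-42 . .
222 . . . -4,30,-49 -7,20,-44 -7,11,-43 -15,2,-28 -10,-8,-37 -18,-16,-22 -10,-27,-37 -10,-37,-38 -5,-4
[... 697 characters left out ...]
1  47  64  36  41  37  35  48  58  54  42  36  45]
 [214 219 230 166  38  39  41  64  41  38  38  63  48  45]
 [212 212 217 130  95  52  38  42  36  30  37  73  42  47]
 [226 218 213 135 142  36  40  39  71  85  81  49  40  50]
 [ 96 208 104 115 118  65  40  37  41  96  78  47  44  43]
 [104 144 138 114 138 174  32  36 103  99  99  41  47  48]
 [ 86  77 115 239 227 177  38  39 118 113  89  73  40  44]
 [110  86  79  54 129 110  71  77 111 103 103 108  32  42]
 [107  86  92  84  74  99  93  93 114 136 131 130 110  35]
 [117  79  82  84  83  85 104  58 144 191 215 227 231  40]
 [ 82  78  85  81  81  80  80  85  94  58  42  50  45  42]
 [139 116  78  94  88  82  83  85  82  80 118 121 127  52]]
```

The fingers closed to 0 with no force, so they missed the knob. I'll lift along the axis and look closely.

move_arm(
  steps=[
    [[0,0,-0.02],0],
    [[0,0,-0.04],0],
    [[0,0,-0.055],0],
    [[0,0,-0.055],0],
  ],
)

```text
time_s: 15.52
tool_pos: [0.4834, -0.2378, 0.1535]
tool_rot: [-174.0, -30.1, -40.8]
force: [0.3, -0.7, 0.1]
grip_width: 0.0003
```

```bash
python3 -c "
from plan import *
o,M,m=report()
s,ds=snap('scene','s6.png'); im,dt=snap('top','t6.png')
b=cv2.resize(s[190:235,300:345],(600,600),interpolation=cv2.INTER_CUBIC)
b=np.clip(b.astype(float)*1.6,0,255).astype(np.uint8)
for n,c in((loc(0,-.014),(255,0,0)),(loc(0,0),(0,255,0)),(loc(0,.026),(0,0,255)),(o['tool_pos'],(255,255,0)),(o['tool_pos']+.008*M[:,2],(255,0,255))):
    p=pix('scene',n)[0]; cv2.circle(b,tuple(int(t) for t in ((p+.5-[300,190])*600/45)),5,c,2)
cv2.imwrite('pics/c6.png',b[:,:,::-1])
"
```

```text
tilt 30.64 az -28.95
t 15.525 q [  42.2  -17.2  -18.8  129.4   -3.9   36.5 -104. ] jaw -170.4 loc [-0.001  -0.      0.0595] F_lean [ 0.5 -0.5 -0.2] w 0.0003
```

View pics/c6.png

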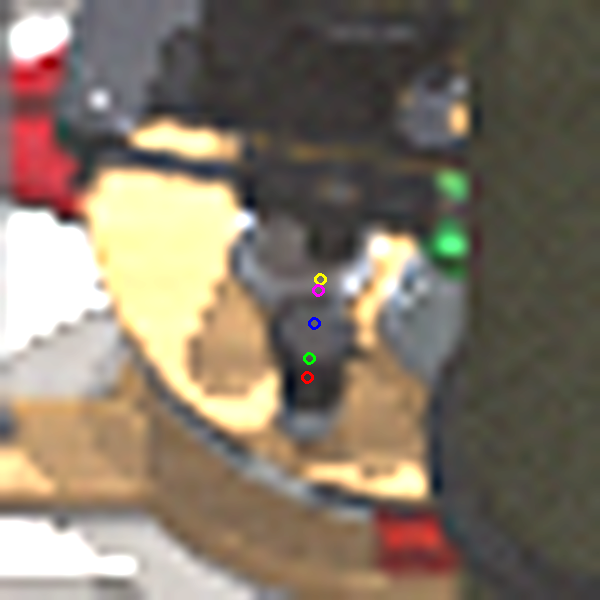

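```bash
python3 -c "
from plan import *
o,M,m=report()
s,ds=snap('scene'); 
v,u=np.mgrid[205:224,318:329]; Pw=world('scene',np.c_[u.ravel(),v.ravel()],ds[v,u].ravel()); q=((Pw-m['knob'])@m['L']*1000).round(0).astype(int).reshape(*u.shape,3)
for r in range(u.shape[0]): print(205+r,' '.join('%4d,%3d,%3d(%3d)'%(*q[r,c],s[v[r,c],u[r,c]].max()) if abs(q[r,c]).max()<120 else '       .        ' for c in range(u.shape[1])))
"
```

```text
tilt 30.6 az -28.97
t 15.625 q [  42.3  -17.2  -18.9  129.5   -3.9   36.4 -104. ] jaw -170.4 loc [-0.0016 -0.      0.0592] F_lean [ 0.3  0.2 -0.2] w 0.0004
205        .                .                .                .                .                .                .                .                .                .                .        
206   74, 19,-30(194)   58, 16, -3( 52)   53, 12,  7( 52)        .                .                .                .                .                .                .                .        
207   66, 19,-25( 70)   54, 16, -5( 80)   47, 12,  8( 68)   45,  7, 10( 70)   47,  2,  7( 72)  -16,  6,117( 34)        .           -8, -4,104( 42)  -11, -8,109( 41)   59,-23,-13( 67)        .        
208   67, 19,-38( 80)   49, 16, -6( 69)   47, 11, -2( 63)   47,  7, -3( 68)   38,  3, 13( 68)  -13,  5,104( 34)  -15,  1,106( 37)  -14, -4,105( 33)  -11, -8,100( 33)   73,-26,-47(111)        .        
209   54, 20,-24(106)   53, 15,-22( 65)   50, 10,-18( 65)   43,  7, -5( 66)   39,  2,  2( 54)  -16,  5,100( 37)  -11,  0, 91( 41)   -6, -5, 82( 40)  -16, -8,1
[... 2170 characters left out ...]
 36)  -19, -5,  0( 38)  -10,-12,-18( 76)    0,-18,-35(119)   -1,-23,-35(113)   -5,-26,-26(111)
221   -3, 20,-42(228)    2, 15,-50(220)   -3, 11,-41(100)   -8,  7,-32( 65)  -10,  2,-27( 82)  -14, -2,-21( 81)  -14, -7,-20( 74)   -3,-13,-40( 94)   -3,-18,-41(115)   -3,-23,-40(109)   -3,-28,-41(109)
222  -11, 21,-36(128)   -7, 15,-44(126)   -3, 10,-51(110)   -8,  6,-41( 72)  -18,  3,-22( 71)  -13, -3,-32( 74)  -17, -7,-25( 77)   -9,-13,-40( 94)   -7,-18,-43(111)   -8,-23,-42(105)   -9,-27,-40(102)
223  -17, 21,-34( 80)  -13, 16,-43(116)  -11, 11,-45(116)  -12,  6,-44(114)  -13,  1,-42( 69)  -17, -3,-34( 69)  -18, -8,-33( 88)  -19,-12,-31( 85)  -13,-18,-43(103)   -9,-23,-50(103)  -15,-27,-37(104)
```

Scene depth puts the knob exactly where expected (top at z≈26 mm, x≈-2, y≈0). The closed fingertips are at about z≈88, not the 51 the tool frame gives. I'll open the hand partly and check whether the tips move.

move_arm(
  steps=[
    [[0,0,0],0],
    [[0,0,0],0],
    [[0,0,0],0],
    [[0,0,0],0],
    [[0,0,0],0],
    [[0,0,0],0],
  ],
  hand=-0.24,
)

```text
time_s: 16.42
tool_pos: [0.483, -0.2378, 0.153]
tool_rot: [-174.0, -30.0, -40.8]
force: [-0.2, -1.1, -0.3]
grip_width: 0.0506
```

```bash
python3 -c "
from plan import *
o,M,m=report()
s,ds=snap('scene','s7.png'); t,dt=snap('top','t7.png')
for n,d in(('scene',ds),('top',dt)):
    v,u=np.mgrid[0:420,0:560]; Pw=world(n,np.c_[u.ravel(),v.ravel()],d.ravel()); q=((Pw-o['tool_pos'])@M*1000).reshape(420,560,3)
    np.save('pics/q_%s.npy'%n,q)
    k=(d>0)&(abs(q[...,0])<22)&(abs(q[...,1])<80)&(q[...,2]>-140)&(q[...,2]<12)&(((Pw.reshape(420,560,3)-m['knob'])@m['L'])[...,2]>.056)
    h,ye,ze=np.histogram2d(q[k][:,1],q[k][:,2],bins=[np.arange(-80,81,10),np.arange(-140,13,8)])
    print(n,'cols z from -140 step 8; rows y'); 
    for i in range(16): print(int(ye[i]),h[i].astype(int))
b=cv2.resize(s[180:235,290:345],(600,600),interpolation=cv2.INTER_CUBIC)
cv2.imwrite('pics/c7.png',np.clip(b*1.6,0,255).astype(np.uint8)[:,:,::-1])
"
```

```text
tilt 30.59 az -28.98
t 16.425 q [  42.3  -17.2  -18.9  129.4   -3.9   36.5 -104. ] jaw -170.4 loc [-0.0015 -0.0002  0.0593] F_lean [ 0.2 -1.  -0.4] w 0.0506
scene cols z from -140 step 8; rows y
-80 [4 1 0 0 0 0 0 0 0 0 0 0 0 0 0 0 0 0 0]
-70 [3 0 0 0 0 0 0 0 0 0 0 0 0 0 0 0 0 0 0]
-60 [4 1 0 0 0 0 0 0 0 0 0 0 0 0 0 0 0 0 0]
-50 [1 0 0 0 0 0 0 0 0 0 0 0 0 0 0 0 0 0 0]
-40 [0 0 1 1 0 0 0 0 0 0 0 0 0 0 1 0 0 0 0]
-30 [0 0 0 0 0 0 0 0 1 3 1 1 2 1 0 0 0 0 0]
-20 [0 1 0 0 0 0 0 0 0 0 0 0 0 0 0 0 0 0 0]
-10 [0 0 1 0 1 0 0 0 0 0 0 0 0 0 0 0 0 0 0]
0 [0 0 0 0 0 0 0 0 0 0 0 0 0 0 0 0 0 0 0]
10 [0 0 0 0 0 0 0 0 0 0 0 0 0 0 0 0 0 0 0]
20 [1 0 2 0 0 0 0 0 1 0 0 0 0 1 1 0 0 0 0]
30 [2 4 5 0 0 0 0 2 1 1 1 2 2 0 0 0 0 0 0]
40 [0 0 1 0 0 0 0 0 0 0 0 0 0 0 0 0 0 0 0]
50 [0 0 0 0 0 0 0 0 0 0 0 0 0 0 0 0 0 0 0]
60 [0 0 0 0 0 0 0 0 0 0 0 0 0 0 0 0 0 0 0]
70 [0 0 0 0 0 0 0 0 0 0 0 0 0 0 0 0 0 0 0]
top cols z from -140 step 8; rows y
-80 [5 0 0 0 0 0 0 0 0 0 0 0 0 0 0 0 0 0 0]
-70 [6 0 0 0 0 0 0 0 0 0 0 0 0 0 0 0 0 0 0]
-60 [4 0 0 0 0 0 0 0 0 0 0 0 0 0 0 0 0 0 0]
-50 [0 0 0 0 0 0 0 0 0 0 0 0 0 0 0 0 0 0 0]
-40 [0 0 0 0 0 0 0 0 0 0 0 0 0 0 0 0 0 0 0]
-30 [0 0 0 0 0 0 0 0 0 0 0 0 0 0 0 0 0 0 0]
-20 [0 0 0 0 0 0 0 0 0 0 0 0 0 0 0 0 0 0 0]
-10 [0 0 0 0 0 0 0 0 0 0 0 0 0 0 0 0 0 0 0]
0 [0 0 0 0 0 0 0 0 0 0 0 0 0 0 0 0 0 0 0]
10 [0 0 0 0 0 0 0 0 0 0 0 0 0 0 0 0 0 0 0]
20 [0 0 0 0 0 0 0 1 0 0 1 0 0 0 0 0 0 0 0]
30 [0 4 1 0 0 0 1 1 1 1 0 0 0 1 0 0 0 0 0]
40 [ 0 10  7  0  0  0  0  0  0  0  0  0  0  0  0  0  0  0  0]
50 [ 3 20 11  0  0  0  0  0  0  0  0  0  0  0  0  0  0  0  0]
60 [2 3 3 0 0 0 0 0 0 0 0 0 0 0 0 0 0 0 0]
70 [1 0 0 0 0 0 0 0 0 0 0 0 0 0 0 0 0 0 0]
```

View pics/c7.png

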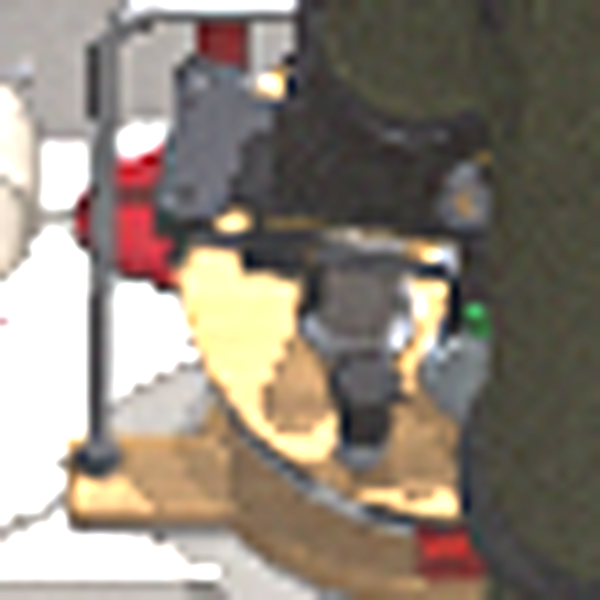

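Both views show the fingertips about 36 mm behind the reported TCP, and the body front at about -118, so the whole gripper sits about 45 mm back of the stated frame. That explains the miss. I'll descend further in stages, watching the force.

move_arm(
  steps=[
    [[0,0,0.02],0],
    [[0,0,0.04],0],
    [[0,0,0.06],0],
    [[0,0,0.07],0],
    [[0,0,0.075],0],
    [[0,0,0.08],0],
  ],
)

```text
time_s: 17.27
tool_pos: [0.519, -0.2577, 0.0846]
tool_rot: [-174.0, -30.1, -40.8]
force: [-0.2, 0.1, 0.4]
grip_width: 0.0543
```

```bash
python3 -c "
from plan import *
o,M,m=report()
s,ds=snap('scene')
v,u=np.mgrid[200:226,308:340]; d=ds[v,u]; Pw=world('scene',np.c_[u.ravel(),v.ravel()],d.ravel()); q=((Pw-m['knob'])@m['L']*1000)
k=(abs(q[:,0])<25)&(abs(q[:,1])<50)&(q[:,2]>-25)&(q[:,2]<75)
h,ye,ze=np.histogram2d(q[k][:,1],q[k][:,2],bins=[np.arange(-50,51,10),np.arange(-25,76,10)])
for i in range(10): print(int(ye[i]),h[i].astype(int))
"
```

```text
tilt 30.64 az -28.99
t 17.275 q [  44.7   -5.8  -22.6  129.4    3.6   25.6 -110.4] jaw -170.4 loc [-0.0001  0.0003 -0.0205] F_lean [-0.  -0.   0.5] w 0.0543
-50 [1 0 0 0 0 0 0 0 0 0]
-40 [1 0 0 1 0 3 2 1 0 0]
-30 [0 0 0 1 0 0 0 0 1 0]
-20 [0 2 0 0 1 3 0 0 0 0]
-10 [2 0 4 1 4 5 0 0 0 0]
0 [2 2 2 0 9 5 0 0 0 0]
10 [0 0 0 1 1 1 1 0 0 0]
20 [0 0 0 0 2 1 2 0 1 0]
30 [0 0 0 0 1 1 1 0 0 0]
40 [0 0 0 0 0 0 0 0 0 0]
```

move_arm(
  steps=[
    [[0,0,0.008],0],
    [[0,0,0.014],0],
    [[0,0,0.02],0],
    [[0,0,0.02],0],
    [[0,0,0.02],0],
  ],
)

```text
time_s: 17.95
tool_pos: [0.5275, -0.2624, 0.067]
tool_rot: [-174.0, -30.0, -40.8]
force: [-0.6, 0.3, -0.1]
grip_width: 0.0537
```

move_arm(
  steps=[
    [[0,0,0],0],
    [[0,0,0],0],
    [[0,0,0],0],
    [[0,0,0],0],
    [[0,0,0],0],
  ],
  hand=1,
  squeeze=25,
)

```text
time_s: 18.58
tool_pos: [0.5276, -0.2623, 0.067]
tool_rot: [-174.0, -30.0, -40.8]
force: [-0.4, 1.7, 1.8]
grip_width: 0.0298
```

```bash
python3 -c "
from plan import *
report()"
```

```text
tilt 30.59 az -28.97
t 18.575 q [  45.1   -2.7  -23.3  129.1    6.9   23.2 -113.3] jaw -170.4 loc [-0.0005  0.0006 -0.0406] F_lean [-0.1  1.3  2.2] w 0.0298
```

move_arm(
  steps=[
    [[0,0,0],0],
    [[0,0,-0.004],0],
    [[0,0,-0.008],0],
    [[0,0,-0.012],0],
    [[0,0,-0.016],0],
    [[0,0,-0.016],0],
  ],
  squeeze=40,
)

```text
time_s: 19.32
tool_pos: [0.5204, -0.2584, 0.0809]
tool_rot: [-174.0, -30.1, -40.8]
force: [5.1, -1.0, -5.5]
grip_width: 0.0295
```

```bash
python3 -c "
from plan import *
report()"
```

```text
tilt 30.61 az -28.98
t 19.325 q [  44.9   -5.2  -22.8  129.4    4.1   25.1 -110.9] jaw -170.4 loc [-0.0006  0.0004 -0.0244] F_lean [ 1.5  1.6 -7.2] w 0.0295
```

The spring pulls back 7.2 N along the axis, so the pin is drawn. Now the arc for the turn.

```bash
python3 -c "
from plan import *
o,M,m=report()
for th in np.r_[.1:.91:.1,.95,1.0,1.05,1.1,1.15]:
    dx=model(*A0,th)['knob']-m['knob']; x=o['tool_pos']+dx
    q,ep,er=ik(x,M@R.from_euler('z',-th*.45).as_matrix(),o['qpos'] if th<.15 else q)
    print(round(th,2),(M.T@dx).round(4).tolist(),round(-th*.45,3),q.round(0),ep.round(1),er.round(1))
"
```

```text
tilt 30.61 az -28.98
t 19.325 q [  44.9   -5.2  -22.8  129.4    4.1   25.1 -110.9] jaw -170.4 loc [-0.0006  0.0004 -0.0244] F_lean [ 1.5  1.6 -7.2] w 0.0295
0.1 [-0.0033, 0.0105, -0.0001] -0.045 [  45.   -6.  -21.  131.    2.   24. -105.] 0.0 0.0
0.2 [-0.0056, 0.0212, -0.0002] -0.09 [  45.   -6.  -19.  132.    1.   24. -100.] 0.0 0.0
0.3 [-0.0067, 0.0322, -0.0003] -0.135 [ 44.  -6. -18. 132.  -1.  23. -94.] 0.0 0.0
0.4 [-0.0068, 0.0432, -0.0004] -0.18 [ 44.  -6. -16. 132.  -3.  23. -89.] 0.0 0.0
0.5 [-0.0058, 0.0541, -0.0005] -0.225 [ 44.  -6. -14. 132.  -4.  23. -83.] 0.0 0.0
0.6 [-0.0036, 0.0649, -0.0006] -0.27 [ 44.  -6. -13. 132.  -6.  24. -78.] 0.0 0.0
0.7 [-0.0004, 0.0754, -0.0006] -0.315 [ 44.  -5. -11. 131.  -7.  24. -73.] 0.0 0.0
0.8 [0.0038, 0.0856, -0.0007] -0.36 [ 44.  -5. -10. 131.  -9.  24. -67.] 0.0 0.0
0.9 [0.009, 0.0953, -0.0007] -0.405 [ 44.  -5.  -8. 130. -10.  25. -62.] 0.0 0.0
0.95 [0.012, 0.0999, -0.0007] -0.428 [ 44.  -4.  -8. 129. -11.  25. -60.] 0.0 0.0
1.0 [0.0152, 0.1044, -0.0007] -0.45 [ 44.  -4.  -7. 129. -11.  25. -57.] 0.0 0.0
1.05 [0.0186, 0.1087, -0.0007] -0.473 [ 44.  -4.  -6. 129. -12.  25. -55.] 0.0 0.0
1.1 [0.0222, 0.1128, -0.0007] -0.495 [ 44.  -3.  -6. 128. -12.  26. -53.] 0.0 0.0
1.15 [0.026, 0.1168, -0.0007] -0.518 [ 44.  -3.  -5. 127. -12.  26. -51.] 0.0 0.0
```

move_arm(
  steps=[
    [[-0.0033,0.0105,0],-0.045],
    [[-0.0056,0.0212,0],-0.09],
    [[-0.0067,0.0322,0],-0.135],
    [[-0.0068,0.0432,0],-0.18],
    [[-0.0058,0.0541,0],-0.225],
    [[-0.0036,0.0649,0],-0.27],
    [[-0.0004,0.0754,0],-0.315],
    [[0.0038,0.0856,0],-0.36],
    [[0.0069,0.0915,0],-0.387],
    [[0.0069,0.0915,0],-0.387],
  ],
  squeeze=25,
)

```text
time_s: 20.58
tool_pos: [0.4672, -0.332, 0.0731]
tool_rot: [173.2, -29.5, -15.1]
force: [1.5, 2.6, -7.3]
grip_width: 0.0297
```

```bash
python3 -c "
from plan import *
o,M,m=report()
s,ds=snap('scene','s8.png'); t,dt=snap('top','t8.png')
a=cv2.resize(t[135:235,300:400],(500,500),interpolation=cv2.INTER_CUBIC); b=cv2.resize(s[180:260,300:348],(300,500),interpolation=cv2.INTER_CUBIC)
cv2.imwrite('pics/c8.png',np.hstack([a,b])[:,:,::-1])
"
```

```text
tilt 30.21 az -28.8
t 20.575 q [ 43.9  -5.3  -8.7 130.6  -9.4  24.8 -64.4] jaw 167.3 loc [-0.0129 -0.0899 -0.0263] F_lean [-3.6  3.  -6.3] w 0.0297
```

View pics/c8.png

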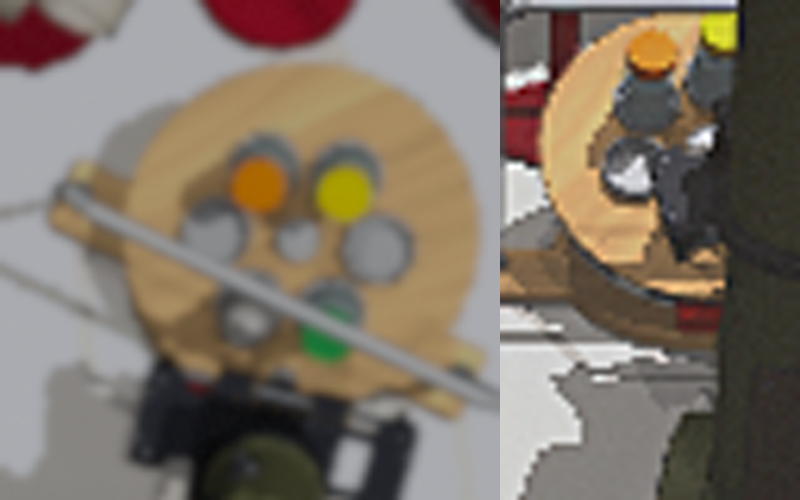

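The wheel turned about 49°; the shaker is at left-crop (245,315), close to the front. Now I let the knob go inside a loose cage so the pin lands on the flat, then creep on.

move_arm(
  steps=[
    [[0,0,0],0],
    [[0,0,0],0],
    [[0,0,0.003],0],
    [[0,0,0.005],0],
  ],
  hand=0.08,
)

```text
time_s: 21.18
tool_pos: [0.4719, -0.3367, 0.0727]
tool_rot: [173.0, -30.0, -15.2]
force: [0.6, -0.6, 0.5]
grip_width: 0.0402
```

```bash
python3 -c "
from plan import *
o,M,m=report(); k=lambda t:model(*A0,t)['knob']
th0=.86; print('tool vs knob model',(m['L'].T@(o['tool_pos']-k(th0))).round(4))
for a in np.arange(.86,1.2,.03): print(round(a,2),(M.T@(k(a)-k(th0))).round(4).tolist())
"
```

```text
tilt 30.72 az -29.07
t 21.175 q [ 43.9  -4.6  -8.7 130.3  -9.3  24.  -64.5] jaw 167.5 loc [-0.0076 -0.0916 -0.03  ] F_lean [ 0.9 -0.2  0.1] w 0.0402
tool vs knob model [ 0.001  -0.0003 -0.03  ]
0.86 [0.0, 0.0, 0.0]
0.89 [0.0004, 0.0033, -0.0]
0.92 [0.001, 0.0065, -0.0]
0.95 [0.0016, 0.0098, -0.0]
0.98 [0.0023, 0.013, -0.0]
1.01 [0.0032, 0.0162, -0.0]
1.04 [0.0041, 0.0193, 0.0]
1.07 [0.0051, 0.0225, 0.0]
1.1 [0.0062, 0.0256, 0.0]
1.13 [0.0074, 0.0287, 0.0]
1.16 [0.0087, 0.0317, 0.0]
1.19 [0.0101, 0.0347, 0.0]
```

move_arm(
  steps=[
    [[0.0004,0.0033,0],0],
    [[0.0008,0.0055,0],0],
    [[0.001,0.0065,0],0],
    [[0.0013,0.008,0],0],
    [[0.0016,0.0095,0],0],
    [[0.0018,0.0108,0],0],
  ],
)

```text
time_s: 21.92
tool_pos: [0.4694, -0.3436, 0.0725]
tool_rot: [173.2, -29.7, -15.1]
force: [-0.6, 7.9, 1.6]
grip_width: 0.0399
```

```bash
python3 -c "
from plan import *
o,M,m=report(); print('Ftool',(M.T@o['force']).round(1))"
```

```text
tilt 30.39 az -28.65
t 21.925 q [ 44.2  -4.1  -7.7 129.7 -10.7  24.6 -62. ] jaw 167.3 loc [-0.0066 -0.0988 -0.0307] F_lean [-3.   6.6  3.6] w 0.0399
Ftool [-1.5 -7.1 -3.6]
```

move_arm(
  steps=[
    [[0.0003,0.0013,0],0],
    [[0.0006,0.0026,0],0],
    [[0.0009,0.0039,0],0],
    [[0.0012,0.0052,0],0],
  ],
)

```text
time_s: 22.42
tool_pos: [0.4681, -0.3488, 0.0732]
tool_rot: [173.2, -29.6, -15.1]
force: [-1.4, 6.4, 1.0]
grip_width: 0.0403
```

move_arm(
  steps=[
    [[0.0004,0.0013,0],0],
    [[0.0008,0.0026,0],0],
    [[0.0012,0.0039,0],0],
    [[0.0016,0.0052,0],0],
  ],
)

```text
time_s: 22.92
tool_pos: [0.4683, -0.3568, 0.0762]
tool_rot: [173.0, -29.9, -15.2]
force: [-0.5, 1.6, -0.0]
grip_width: 0.0399
```

```bash
python3 -c "
from plan import *
o,M,m=report(); print('Ftool',(M.T@o['force']).round(1))"
```

```text
tilt 30.58 az -28.98
t 22.925 q [ 44.6  -3.6  -6.7 128.8 -11.7  24.9 -59.9] jaw 167.5 loc [ 1.000e-04 -1.108e-01 -3.030e-02] F_lean [-1.1  1.1  0.6] w 0.0399
Ftool [-0.8 -1.3 -0.6]
```

The drag force has dropped, so the pin may be in. I'll push a little more and expect a hard stop.

move_arm(
  steps=[
    [[0.0004,0.0012,0],0],
    [[0.0008,0.0024,0],0],
    [[0.0012,0.0036,0],0],
    [[0.0012,0.0036,0],0],
  ],
)

```text
time_s: 23.42
tool_pos: [0.4681, -0.3585, 0.0763]
tool_rot: [173.1, -29.7, -15.1]
force: [-2.6, 6.8, 2.0]
grip_width: 0.0401
```

```bash
python3 -c "
from plan import *
o,M,m=report(); print('Ftool',(M.T@o['force']).round(1))
s,ds=snap('scene','s9.png'); t,dt=snap('top','t9.png')
for th in(.95,1.0,1.05,1.1):
    k=model(*A0,th); print(th,'shaker px',pix('top',[k['shaker']]).round(1).tolist(), 'knob scene',pix('scene',[k['knob']+.026*m['L'][:,2]]).round(1).tolist())
for r in env.cut_out('top','shaker_top')[:2]: print(r['conf'],r['uv'])
"
```

```text
tilt 30.44 az -28.76
t 23.425 q [ 44.7  -3.4  -6.5 128.6 -12.1  25.2 -59.2] jaw 167.4 loc [ 0.0007 -0.1125 -0.0306] F_lean [-3.8  4.6  4.5] w 0.0401
Ftool [-2.7 -5.4 -4.5]
0.95 shaker px [[349.2, 201.7]] knob scene [[344.7, 214.7]]
1.0 shaker px [[349.9, 202.1]] knob scene [[345.7, 214.3]]
1.05 shaker px [[350.7, 202.5]] knob scene [[346.7, 213.8]]
1.1 shaker px [[351.5, 202.9]] knob scene [[347.7, 213.2]]
0.6 [352.6, 199.6]
```

move_arm(
  steps=[
    [[0.0004,0.001,0],0],
    [[0.0008,0.002,0],0],
    [[0.0012,0.003,0],0],
    [[0.0016,0.004,0],0],
    [[0.0016,0.004,0],0],
  ],
)

```text
time_s: 24.2
tool_pos: [0.4682, -0.359, 0.0761]
tool_rot: [173.4, -29.5, -15.0]
force: [-3.0, 14.9, 4.0]
grip_width: 0.0403
```

```bash
python3 -c "
from plan import *
o,M,m=report(); print('Ftool',(M.T@o['force']).round(1))
s,ds=snap('scene')
v,u=np.mgrid[195:240,325:375]; d=ds[v,u]; Pw=world('scene',np.c_[u.ravel(),v.ravel()],d.ravel())
print(s[205:225:2,335:362:2].max(2))
"
```

```text
tilt 30.18 az -28.32
t 24.2 q [ 44.7  -3.2  -6.3 128.3 -12.5  25.6 -58.5] jaw 167.3 loc [ 0.0009 -0.1128 -0.0309] F_lean [-6.7 11.5  8.5] w 0.0403
Ftool [ -3.9 -12.8  -8.4]
[[ 46  48  51  55  49  53  56  54  54  56  55  54  56  57]
 [ 48  50  50  55  53  52  53  52  54  52  54  57  55  57]
 [ 44  51  52  55  52  52  53  54  53  51  55  55  55  56]
 [ 49  47  51  53  52  54  54  52  53  53  55  58  57  58]
 [ 48  49  52  53  54  52  57  54  58  55  55  55  57  60]
 [ 40  50  49  53  53  53  49  56  55  53  56  57  53  57]
 [ 43  40  48  50  46  52  58  57  53  53  56  59  57  60]
 [ 94  41  42  45  48  54  45  42  43  41  50  46  54  60]
 [188  40  53  54  44  45  45  47  42  50  52  45  43  38]
 [ 89  42  48  54  54  52  59  51  52  48  49  53  57  56]]
```

Hard stop: force rose to 15 N with no motion, so the pin is in the hole. Backing off to centre, opening, and retreating along the axis.

move_arm(
  steps=[
    [[-0.001,-0.004,0],0],
    [[-0.002,-0.008,0],0],
    [[-0.003,-0.011,0],0],
    [[-0.003,-0.011,0],0],
  ],
  hand=-0.24,
)

```text
time_s: 24.75
tool_pos: [0.4693, -0.3537, 0.0759]
tool_rot: [173.0, -29.9, -15.2]
force: [-0.5, -0.1, -0.2]
grip_width: 0.0534
```

```bash
python3 -c "
from plan import *
o,M,m=report(); print('Ftool',(M.T@o['force']).round(1))
for th in(1.0,1.05):print((m['L'].T@(o['tool_pos']-model(*A0,th)['knob'])).round(4))
"
```

```text
tilt 30.62 az -29.02
t 24.75 q [ 44.5  -3.8  -7.  129.  -11.3  24.8 -60.7] jaw 167.5 loc [-0.0007 -0.1077 -0.0302] F_lean [-0.4 -0.3  0. ] w 0.0534
Ftool [-0.5  0.2 -0. ]
[ 0.0018 -0.0022 -0.0302]
[-0.0008  0.0026 -0.0302]
```

move_arm(
  steps=[
    [[0,0,-0.015],0],
    [[0,0,-0.03],0],
    [[0,0,-0.05],0],
    [[0,0,-0.07],0],
    [[0,0,-0.085],0],
    [[0,0,-0.085],0],
  ],
)

```text
time_s: 25.5
tool_pos: [0.4318, -0.3331, 0.151]
tool_rot: [172.9, -30.0, -15.2]
force: [0.6, -0.6, -0.4]
grip_width: 0.054
```

```bash
python3 -c "
from plan import *
plan([(-.12,.055),(-.22,.09),(-.32,.12),(-.38,.25)])
s,ds=snap('scene','s10.png'); t,dt=snap('top','t10.png')
a=cv2.resize(t[150:230,310:390],(500,500),interpolation=cv2.INTER_CUBIC); b=cv2.resize(s[190:250,315:351],(300,500),interpolation=cv2.INTER_CUBIC)
cv2.imwrite('pics/c10.png',np.clip(np.hstack([a,b])*1.3,0,255).astype(np.uint8)[:,:,::-1])
"
```

```text
tilt 30.79 az -29.09
t 25.5 q [ 45.4 -15.5  -6.2 129.1 -11.4  36.4 -60.6] jaw 167.4 loc [-0.0002 -0.1084  0.0562] F_lean [ 0.5 -0.2 -0.7] w 0.054
(-0.12, 0.055) 0 d [-0.0024  0.0114  0.0012] [ 46. -14.  -5. 128. -12.  36. -58.] 0.0 0.0
(-0.22, 0.09) 0 d [-0.0236  0.1089 -0.0344] [ 48. -12.   7. 123. -17.  43. -42.] 0.0 0.0
(-0.32, 0.12) 0 d [-0.0449  0.2065 -0.0649] [ 53.  -7.  15. 115. -22.  50. -28.] 0.0 0.0
(-0.38, 0.25) 0 d [-0.0561  0.2647 -0.1952] [ 56. -11.  21. 104. -21.  66. -24.] 0.0 0.0
```

View pics/c10.png

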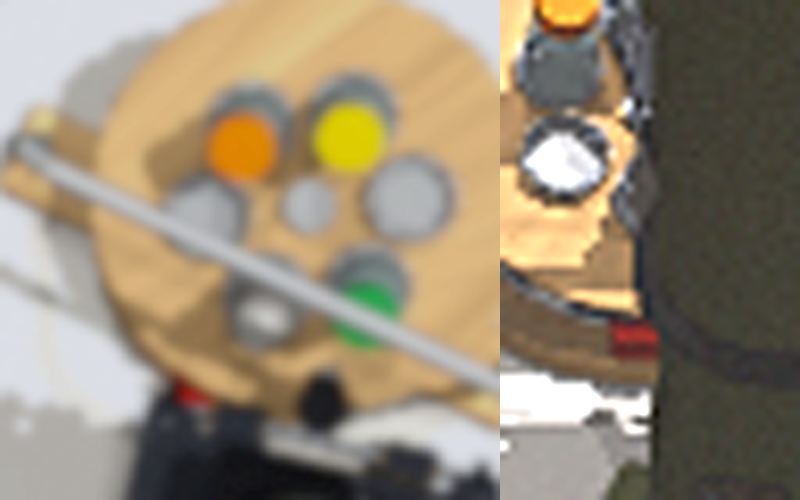

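The knob is free at left-crop (322,398), with the shaker at (265,305) near the red mark. Retreating to the right by the same corridor.

move_arm(
  steps=[
    [[-0.006,0.03,-0.006],0],
    [[-0.014,0.065,-0.018],0],
    [[-0.0236,0.109,-0.034],0],
    [[-0.034,0.157,-0.05],0],
    [[-0.045,0.206,-0.065],0],
    [[-0.05,0.23,-0.11],0],
    [[-0.056,0.265,-0.15],0],
    [[-0.058,0.28,-0.19],0],
    [[-0.058,0.28,-0.19],0],
  ],
)

```text
time_s: 26.72
tool_pos: [0.207, -0.5391, 0.3157]
tool_rot: [172.8, -30.0, -15.3]
force: [0.5, -0.2, -0.1]
grip_width: 0.054
```

```bash
python3 -c "
from plan import *
o,M,m=report(); L=m['L']
t,dt=snap('top','t11.png'); s,ds=snap('scene','s11.png')
for n,g in(('top',t),('scene',s)):
  for th in(.95,1.0,1.05,1.1):
    k=model(*A0,th); print(n,th,'shaker',pix(n,[k['shaker']]).round(1).tolist(),'knob under/top home',pix(n,[k['knob']-.014*L[:,2],k['knob']+.026*L[:,2]]).round(1).tolist(),'top if +10mm',pix(n,[k['knob']+.036*L[:,2]]).round(1).tolist())
u0,v0=361,214; w=t[v0-9:v0+10,u0-9:u0+10].max(2)<60; v,u=np.nonzero(w); print('dark',w.sum(),u.mean()+u0-9,v.mean()+v0-9,u.min()+u0-9,u.max()+u0-9,v.min()+v0-9,v.max()+v0-9)
Pw=world('top',np.c_[u+u0-9,v+v0-9],dt[v+v0-9,u+u0-9]); q=(Pw-m['w']([0,0,.105]))@L*1000; print('knob pts ring frame: z pct',np.percentile(q[:,2],[10,50,75,90,97]).round(1),'med',np.median(q,0).round(1))
im0=cv2.imread('pics/top0.png')
a=cv2.resize(t[150:230,310:390],(500,500),interpolation=cv2.INTER_CUBIC); b=cv2.resize(s[190:250,315:365],(300,360),interpolation=cv2.INTER_CUBIC); b=np.vstack([b,np.zeros((140,300,3),np.uint8)])
cv2.imwrite('pics/c11.png',np.hstack([a,b])[:,:,::-1])
"
```

```text
tilt 30.76 az -29.57
t 26.725 q [ 54.1 -11.1  24.9 105.5 -20.3  65.3 -22.5] jaw 167.6 loc [ 0.0015 -0.3987  0.2455] F_lean [ 0.4  0.1 -0.4] w 0.054
top 0.95 shaker [[349.2, 201.7]] knob under/top home [[358.0, 212.7], [357.5, 215.7]] top if +10mm [[357.4, 216.4]]
top 1.0 shaker [[349.9, 202.1]] knob under/top home [[359.5, 212.7], [359.0, 215.7]] top if +10mm [[358.9, 216.5]]
top 1.05 shaker [[350.7, 202.5]] knob under/top home [[360.9, 212.7], [360.5, 215.7]] top if +10mm [[360.4, 216.5]]
top 1.1 shaker [[351.5, 202.9]] knob under/top home [[362.4, 212.6], [362.1, 215.6]] top if +10mm [[362.0, 216.3]]
scene 0.95 shaker [[333.7, 204.4]] knob under/top home [[343.8, 218.8], [344.7, 214.7]] top if +10mm [[344.9, 213.7]]
scene 1.0 shaker [[334.4, 204.4]] knob under/top home [[344.8, 218.3], [345.7, 214.3]] top if +10mm [[345.9, 213.2]]
scene 1.05 shaker [[335.0, 204.5]] knob under/top home [[345.8, 217.8], [346.7, 213.8]] top if +10mm [[346.9, 212.7]]
scene 1.1 shaker [[335.6, 204.4]] knob under/top home [[346.8, 217.3], [347.7, 213.2]] top if +10mm [[347.9, 212.2]]
dark 45 361.15555555555557 214.0 358 365 210 217
knob pts ring frame: z pct [73.1 78.4 80.2 83.9 84.6] med [-88.2 -53.8  78.4]
```

View pics/c11.png

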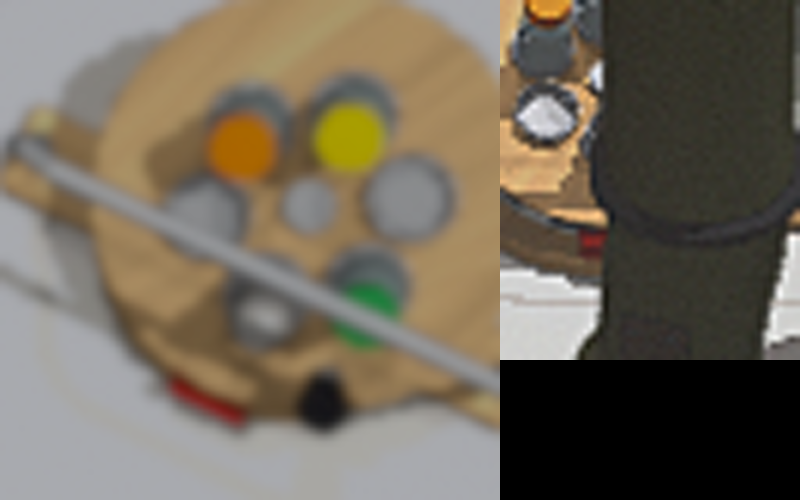

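The knob top sits 78.4 mm above the ring. The home value is 78, the start picture gave 78.6, and riding on the flat would give about 88. The knob position matches a carousel angle of about 1.06, and the gripper is clear, so I'm handing in.

```bash
python3 -c "
from h import *
print(env.sign_off())"
```

```text
the job is handed in; nothing more can be done
None
```

I drew the knob, turned the carousel one place anticlockwise and felt the pin drop into the serving hole. I then let go of the knob, withdrew the arm and handed the job in at about 26.8 s. The interface gives no verdict, so success rests on the checks below.

**How it went**
- **Tilt:** moves have no tilt axis, so I tilted the tool about 30° by pushing against the arm's reach limit in free space. I then came in under the carry handle from the right.
- **First grasp missed:** the fingers closed on nothing. Depth images showed the fingertips about 45 mm behind where the stated tool frame puts them. I corrected for this, and the second grasp held.
- **Turn:** I turned the wheel to about 0.86 rad with the pin drawn and the spring pulling back about 7 N. I then let the pin ride on the ring inside loosely open fingers.

**Last checks**
- **Feeling for the hole:** the drag was about 7 N, dropped to about 1.5 N, then rose to about 15 N with the wheel no longer moving.
- **Pin home:** from above, the knob top measured 78.4 mm above the ring. It should be 78 mm with the pin home and about 88 mm on the flat.
- **Angle:** the knob's position fits about 1.06 rad, and the shaker stands near the red mark.
- **Clear of everything:** the tool force read about zero and the gripper was well away.

**Did not fully agree**
- The network's position for the shaker was about 3 pixels off the model (confidence only 0.6).
- The closed grip read 29.7 mm, which is between the knob's 26 mm waist and 33 mm head.
- I did not re-measure the loose items at the end. No unexpected contact forces showed at the end of any move.

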